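Snap the retaining clip onto the sander wheel's axle

ROBOT

A 6-joint arm with a two-finger parallel gripper is mounted at the origin on the work surface. World frame = base frame: x ahead of the robot, y to its left, z up, the work surface at z = 0. Lengths are in m, angles in rad, forces in N, time in s.
With the tool pointing down it reaches from about 0.2 to 0.875 m from the base axis. Payload 3.4 kg.
Tool frame: the origin (TCP) lies midway between the tips of the shut fingers; the grasp point (between the pads) lies 19 mm behind it; y points along the fingers, x is the direction in which the jaws open and shut, and the axes are right-handed (so a half turn about y gives the same grasp; the last joint's range is limited). The gripper opens to 94 mm and grips with 3 to 60 N. Pads are 16 mm wide; open, the fingers measure 119 mm over their backs; the gripper's body (75 mm by 177 mm) begins 78 mm behind the grasp point.
Start: joints at [1.068, 0.276, 1.505, -0, 1.361, -0.121], TCP at [0.214, 0.534, 0.205] pointing down, gripper open.
Joint ranges: [-2.89, 2.89], [-0.75, 2.08], [0.22, 2.7], [-1.18, 4.32], [0.11, 2.71], [-2.7, 2.7]. Speed limits (rad/s): [2.57, 2.57, 3.14, 3.14, 3.14, 3.14].

INTERFACE

Orientations are given as a unit quaternion [x, y, z, w].
In Python, from cell import manip gives the robot as it stands.
- The arm moves only by the tool servo_tool, never from a script. Its argument "series" is a list of rows, each a list of 7 numbers: the shift along the tool's x, y, z in mm, then the turn, a rotation vector about the tool's x, y, z in degrees, then the finger opening in mm, from 0 to 94. A call has 1 to 12 rows; each row is the pose to reach, as a shift and turn from the pose commanded when the call began, along the tool's axes at that moment; what a row does not reach only later rows make up. A row lasts 1/8 s, in which the tool goes at most 62.5 mm and 10.7 degrees, less where a joint would pass 70% of its speed; a pose out of reach is approached as far as the arm can. A call with a gripper value outside its range is refused whole. The fingers move at their own pace and stop on an object; "squeeze" is the grip in N (left out, the last holds). Time passes only in rows, so rows that repeat a pose let the fingers close. It gives the time, the measured TCP pose, the force and the opening at its end, in the units of the state.
- manip.read_state(): the state, without advancing time (a new reading comes with each control period).
- manip.grab_frame(name): name is "side" or "top" or "wrist"; returns the picture (400x640x3 uint8, red, green, blue); there is no depth.
- manip.calibration(name): a dict with "camera_matrix" (3x3 intrinsics, pixels), "k1" (the pictures are not rectified: a ray, as slopes to the right and down, at radius r is drawn at 1 + k1 r^2 times it, then the intrinsics apply), "extrinsics" (4x4, takes a point from world to camera coordinates). Camera axes: x right, y down, z forward; pixel columns grow to the right and rows downward; lengths in m; the calibration is good to about 2 mm. A picture is of the moment at which its call begins: read the wrist's pose just before it. calibration takes no time and is no camera call; for the wrist camera it gives the pose at the moment of the call.
- manip.close_job(): hands the job in, once; it reports no verdict.
The state is a dict: "time": time; "q": joint angles; "qd": joint speeds; "effort": joint torques, N m; "ee_pos": TCP position; "eef_rot": TCP orientation; "wrist_force": force on the tool from outside, world axes, zero at the start; "wrist_torque": the same for the moment, N m; "grip_width": finger opening in m.
Only numpy, scipy, OpenCV 4.12 (cv2) and the standard library are available. Lean on these libraries where they do the work, as an engineer would, in place of code of your own. Each camera call takes 0.05 s, during which the arm holds its last target.

TASK

Take the green-handled fork tool from its wooden rest and, pushing only with the fork, slide the split brass clip that lies on the sander wheel sideways into the axle's groove until it snaps in; then lean on it with the fork, about 16 N for half a second, to prove that it is home, and never push the clip with more than 25 N. Lay the fork back in its rest and let go of it; never touch the clip with the gripper, and leave the other things on the bench alone.

Things in the scene. Friction and masses are not known exactly. Their poses are not given: they have to be found in the camera images.
- fork_grip (a point): Centre of the green handle of the loose fork tool (110 g), half-way up. Handle: bar 100 long (its x) x 18 wide (y) x 22 mm high (z); grip it across y. +x points to the tines, whose tips lie 120 mm ahead of this point at the same height. At the start it lies in the rest.
- fork: The whole fork tool; origin under the handle's centre, 11 mm below it. A steel neck leads from the handle to two tines, each 5 mm thick, 8 mm wide, 22 mm long, centred 18 mm left and right of the middle line: a gap of 28 mm between them.
- rest_seat (a point): Fixed wooden rest: where the fork's handle centre belongs, 41 mm above the bench; the fork lies along the rest's x. Two saddles 12 mm thick stand 42 mm before and behind this point along x, open at the top: floor at 30 mm, side walls up to 42 mm above the bench, slot 32 mm wide. Between them 72 mm of room for fingers, down to 10 mm above the bench.
- clip_center (a point): Loose split clip of orange-brass spring plate, 6 mm thick, 48 wide, 50 long, flat on the wheel's face. This point is the centre of its round seat, half-way up (3 mm above the wheel): it must come onto the axle's axis. The open mouth points along +x; two sprung jaws end in a funnel 20 mm ahead.
- clip: The whole clip with its jaws (75 g); origin 3 mm below its centre point, axes the same. The flat back shoulders for the tines lie at x = -20 mm, |y| from 9 to 24 mm; between them a tab 18 mm wide reaches back to x = -29 mm and enters the fork's gap. Pushed on both shoulders it turns square to the fork.
- groove (a point): Point on the upright axle's axis, middle of its groove, 58 mm above the bench, 3 mm above the wheel's face. Groove core 18 mm across, gap 9.5 mm high; the head above it 24 mm across, up to 79 mm above the bench. The clip waits 35 to 65 mm off on its -x side, mouth towards it. The jaws snap over the core at a push of about 5 to 11 N; it then falls to almost nothing for some mm and rises again as the clip bears home.
- wheel (a point): Centre of the face of the sander wheel, 160 mm across, black rim, face 55 mm above the bench. Wheel and axle stand on a carriage that moves only along this point's x axis: pushed, it first slides along +x with a drag of about 3 N by an unknown play of 0 to 14 mm to a stop; then only the axle gives, in a rubber bush, 1 mm for each 3 N, and springs back.
- tin: Bystander: yellow filler tin, 72 mm across, 80 mm high; origin at the centre of its underside.
- bottle: Bystander: pale bottle with red cap, 72 mm across, 190 mm high; origin at the centre of its underside.
- roll: Bystander: red-brown roll of abrasive standing on end, 80 mm across, 75 mm high; origin at the centre of its underside.
Things that resemble listed ones, but are neither listed nor needed, are in the scene too. Of the things shaped like the clip, the brass one is meant.

How it is judged:
On the way:
1. the clip is snapped into the groove and the fork leans on it with 12 N or more (distance between clip_center and groove below 0.004 m and angle between clip_center's own z axis and vertical below 0.12 rad and contact force between fork and clip above 12 N), for 0.2 s.
At the end, for the whole second after the job is handed in: The clip's centre is within 4 mm of the axle's groove point and flat (within 0.12 rad); the fork lies in its rest, its handle centre within 20 mm (level) and 5 mm (height) of the rest's seat and within 0.2 rad of its direction; both are still and released (distance between clip_center and groove below 0.004 m and angle between clip_center's own z axis and vertical below 0.12 rad and horizontal distance between fork_grip and rest_seat below 0.02 m and z of fork_grip in the frame of rest_seat between -0.005 and 0.005 m and angle between the x axis of fork_grip and the x axis of rest_seat, either way round below 0.2 rad and linear speed of each of fork, clip below 0.02 m/s); the robot touches nothing.
It fails at once if the fork pushes the clip with more than 25 N (contact force between fork and clip above 25 N).
It fails at once if the gripper or arm touches the clip (contact force between any of the fingers, the arm and clip above 0.5 N).
It fails at once if a bystander is shifted by more than 20 mm or tipped (distance of any of tin, bottle, roll from where it was at the start of the episode above 0.02 m or angle between any of tin, bottle, roll's own z axis and vertical above 0.3 rad).
It also fails if it takes over 72 s, if anything falls off the work surface, if the arm or the gripper's body presses on something with over 40 N, if the wrist force passes 120 N, or if a joint passes its speed limit or range.

## Working session

There is one attempt and no reset: what is moved stays moved. The work goes in short steps, Python scripts to look and compute and a tool call to move; the robot and the scene stay as the last step left them, time stands still between calls to the robot, and variables do not carry over. Pictures are saved under pics/ and viewed, and the job is handed in when it is done.

Besides the shell and the picture viewer there is one more tool, called after "Call:" as name(argument=value, ...), one argument or row to a line, values as JSON. servo_tool: Moves the arm, as the interface text tells. Its arguments: {"type":"object","properties":{"series":{"type":"array","items":{"type":"array","items":{"type":"number"}}},"squeeze":{"type":"number"}},"required":["series"]}

```bash
ls; mkdir -p pics
cat > h.py <<'E'
import numpy as np, cv2
from cell import manip
from scipy.spatial.transform import Rotation as R
def cal(n):
    c=manip.calibration(n); return np.array(c["camera_matrix"]),c["k1"],np.array(c["extrinsics"])
def ray(c,u,v):
    K,k1,E=c
    d=np.array([(u-K[0,2])/K[0,0],(v-K[1,2])/K[1,1]])
    s=d.copy()
    for _ in range(30): s=d/(1+k1*(s@s))
    Rm=E[:3,:3];o=-Rm.T@E[:3,3]
    w=Rm.T@np.array([s[0],s[1],1.]); return o,w
def onz(c,u,v,z):
    o,w=ray(c,u,v); return o+w*(z-o[2])/w[2]
def proj(c,p):
    K,k1,E=c
    q=E[:3,:3]@np.array(p)+E[:3,3]; s=q[:2]/q[2]; s=s*(1+k1*(s@s))
    return np.array([K[0,0]*s[0]+K[0,2],K[1,1]*s[1]+K[1,2]])
def tri(rays):
    A=0;b=0
    for o,w in rays:
        w=w/np.linalg.norm(w);P=np.eye(3)-np.outer(w,w);A=A+P;b=b+P@o
    return np.linalg.solve(A,b)
def save(n,img): cv2.imwrite("pics/"+n,cv2.cvtColor(img,cv2.COLOR_RGB2BGR))
def load(n): return cv2.cvtColor(cv2.imread("pics/"+n),cv2.COLOR_BGR2RGB)
E
python3 - <<'E'
from h import *
for n in ["top","side","wrist"]:
    s=manip.read_state(); c=cal(n)
    save(n+"0.png",manip.grab_frame(n)); print(n,c[0].round(1).tolist(),c[1],c[2].round(4).tolist())
print({k:np.round(v,3).tolist() for k,v in manip.read_state().items()})
E
```

```text
pics
top [[467.3, 0.0, 324.5], [0.0, 467.3, 200.7], [0.0, 0.0, 1.0]] -0.00869301490889292 [[0.0064, -1.0, 0.0032, 0.0046], [-0.976, -0.0069, -0.2178, 0.5933], [0.2178, -0.0017, -0.976, 0.9795], [0.0, 0.0, 0.0, 1.0]]
side [[435.3, 0.0, 322.9], [0.0, 435.3, 205.7], [0.0, 0.0, 1.0]] -0.07104057893496363 [[0.7731, -0.6343, 0.0049, -0.4248], [-0.3374, -0.4176, -0.8437, 0.2414], [0.5372, 0.6506, -0.5368, 0.7721], [0.0, 0.0, 0.0, 1.0]]
wrist [[346.5, 0.0, 314.6], [0.0, 346.5, 198.4], [0.0, 0.0, 1.0]] -0.01630172667242504 [[0.3722, 0.9281, -0.0019, -0.5734], [0.8999, -0.3604, 0.2454, -0.0253], [0.2271, -0.0931, -0.9694, 0.3916], [0.0, 0.0, 0.0, 1.0]]
{'time': 0.15, 'q': [1.068, 0.276, 1.506, -0.0, 1.361, -0.121], 'qd': [0.0, -0.003, -0.005, -0.001, 0.001, 0.001], 'effort': [0.001, -40.492, -23.743, 0.07, 0.031, -0.0], 'ee_pos': [0.214, 0.533, 0.205], 'eef_rot': [0.586, 0.396, -0.396, -0.586], 'wrist_force': [-0.044, -0.026, 0.283], 'wrist_torque': [-0.012, -0.008, -0.037], 'grip_width': 0.094}
```

View pics/top0.png

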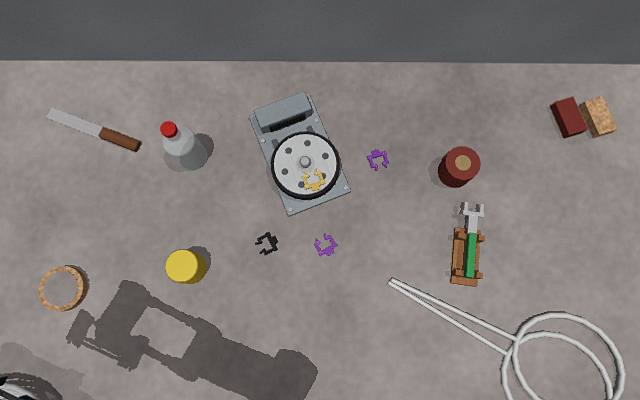

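View pics/side0.png

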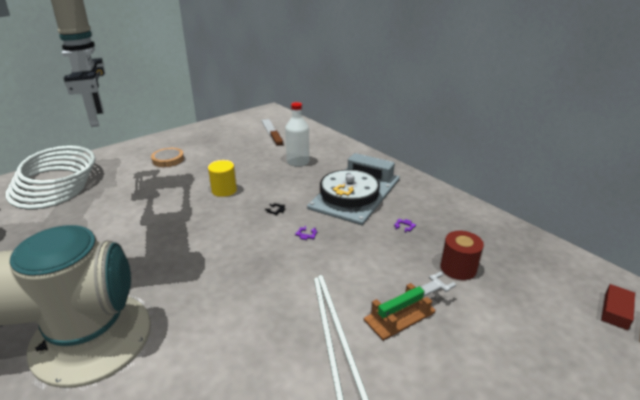

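View pics/wrist0.png

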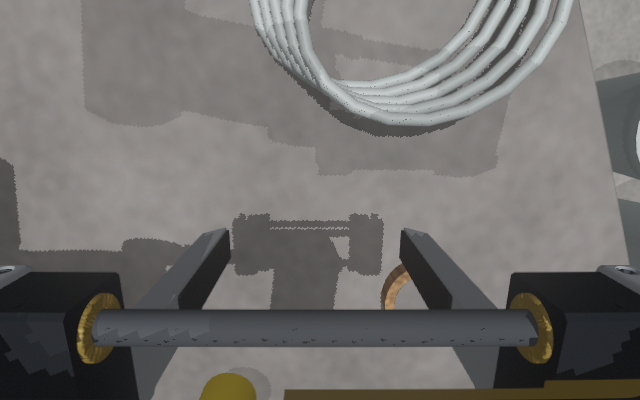

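Run:
```python
from h import *
t=load("top0.png"); s=load("side0.png")
a=cv2.resize(t[85:225,235:395],(0,0),fx=5,fy=5,interpolation=cv2.INTER_CUBIC)[:600,:800]; save("t_wheel.png",a)
b=cv2.resize(t[190:300,430:510],(0,0),fx=5,fy=5,interpolation=cv2.INTER_CUBIC); save("t_fork.png",b)
c=cv2.resize(s[150:350,300:480],(0,0),fx=3,fy=3,interpolation=cv2.INTER_CUBIC); save("s_crop.png",c)
```

```text
(no output)
```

View pics/t_wheel.png

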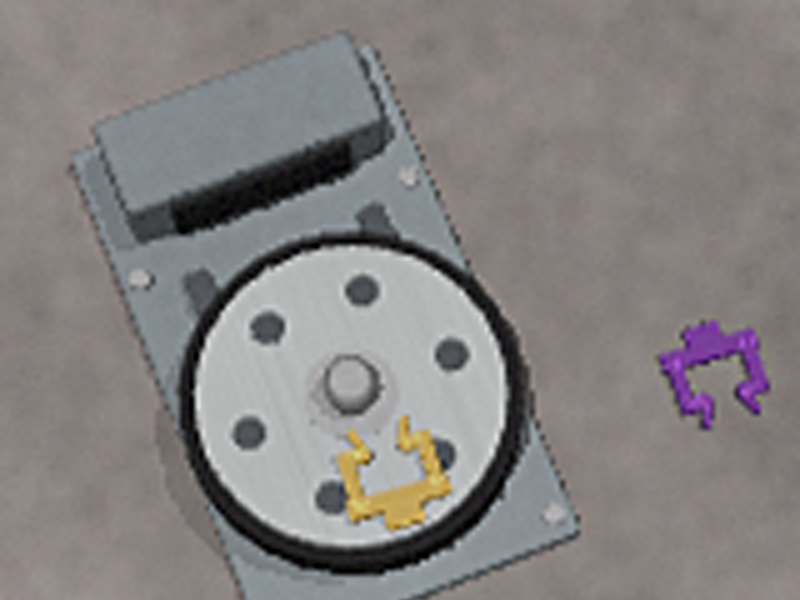

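View pics/t_fork.png

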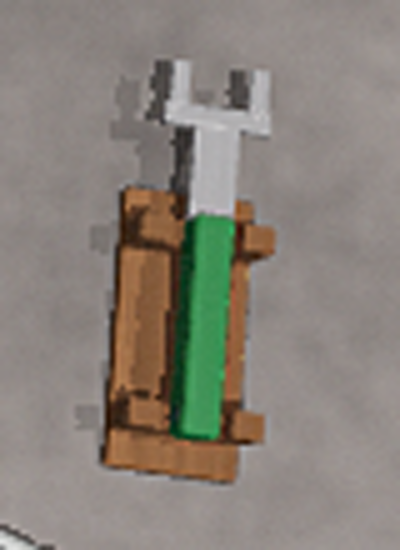

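View pics/s_crop.png

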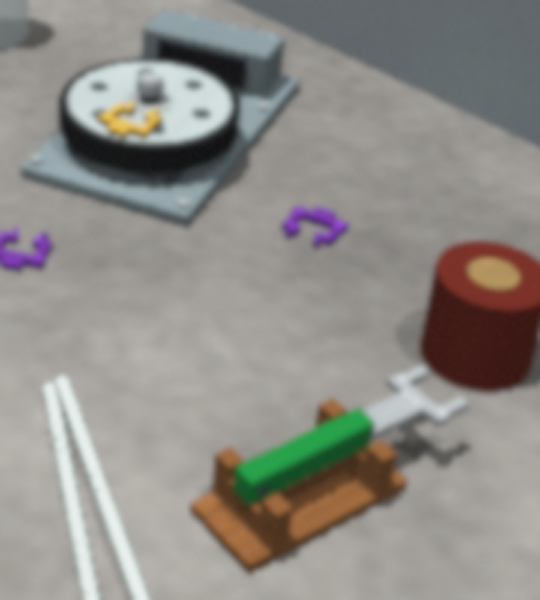

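Run:
```python
from h import *
t=load("top0.png"); c=cal("top"); s=load("side0.png"); cs=cal("side")
def blob(img,f):
    hsv=cv2.cvtColor(img,cv2.COLOR_RGB2HSV); m=f(hsv).astype(np.uint8)
    n,l,st,ce=cv2.connectedComponentsWithStats(m); 
    k=1+np.argmax(st[1:,4]); return (l==k).astype(np.uint8),st[k],ce[k]
g=lambda h:(h[...,0]>45)&(h[...,0]<80)&(h[...,1]>120)
y=lambda h:(h[...,0]>15)&(h[...,0]<28)&(h[...,1]>120)&(h[...,2]>120)
for n,img,cc in (("top",t,c),("side",s,cs)):
    m,st,ce=blob(img,g); print(n,"green",st,ce); 
    r=cv2.minAreaRect(cv2.findContours(m,0,cv2.CHAIN_APPROX_NONE)[0][0]); bx=cv2.boxPoints(r); print(bx.round(1).tolist())
    if n=="top":
        print([onz(cc,*p,0.052).round(4).tolist() for p in bx])
# handle top-face bright
hsv=cv2.cvtColor(t,cv2.COLOR_RGB2HSV)
m=g(hsv)
print("vals",np.unique(hsv[...,2][m]//10*10,return_counts=True))
# clip
mc=y(hsv); mc[:, :280]=0; mc[:,350:]=0; mc[:150]=0; mc[210:]=0
mc=mc.astype(np.uint8)
ys,xs=np.nonzero(mc); P=np.array([onz(c,u,v,0.061)[:2] for u,v in zip(xs,ys)])
print("clip n",len(P),P.mean(0),P.min(0),P.max(0))
# rim
for th in (60,):
    dark=((hsv[...,2]<60)).astype(np.uint8); dark[:,:255]=0;dark[:,360:]=0;dark[:125]=0;dark[215:]=0
    dark[:140,:]=dark[:140,:]
    cn=max(cv2.findContours(dark,0,cv2.CHAIN_APPROX_NONE)[0],key=cv2.contourArea); e=cv2.fitEllipse(cn); print("rim",e, onz(c,*e[0],0.055), onz(c,*e[0],0.045))
print("axle head px guess", onz(c,305.5,161,0.079))
```

```text
top green [464 233  13  45 425] [469.88705882 255.28941176]
[[463.20001220703125, 276.8999938964844], [466.70001220703125, 232.60000610351562], [476.5, 233.39999389648438], [473.0, 277.6000061035156]]
[[0.4274, -0.2962, 0.052], [0.5254, -0.3097, 0.052], [0.5238, -0.3316, 0.052], [0.4259, -0.3176, 0.052]]
side green [378 287  45  31 596] [400.30704698 301.69127517]
[[374.79998779296875, 306.6000061035156], [419.20001220703125, 284.3999938964844], [425.20001220703125, 296.3999938964844], [380.79998779296875, 318.6000061035156]]
vals (array([  0,  10,  30,  40,  50,  60,  70,  80,  90, 100, 110, 120, 130,
       140, 150, 160], dtype=uint8), array([  9,   2,   2,  12,  53,  23,   4,   4,   4,   7,   5,  13,  22,
       192,  81,   3]))
clip n 175 [0.63961558 0.03361323] [0.61870863 0.01003742] [0.67042263 0.05786131]
rim ((305.052001953125, 165.26327514648438), (67.44514465332031, 68.22928619384766), 91.59297180175781) [0.67858563 0.05384721 0.055     ] [0.68162263 0.05426959 0.045     ]
axle head px guess [0.68129561 0.05198131 0.079     ]
```

Run:
```python
from h import *
st=manip.read_state(); Rt=R.from_quat(st["eef_rot"]).as_matrix(); p=np.array(st["ee_pos"])
print(Rt.round(3)); c=cal("wrist"); E=c[2]; o=-E[:3,:3].T@E[:3,3]
print("cam pos in tool",Rt.T@(o-p)); print("cam axes (rows) in tool",(E[:3,:3]@Rt).round(3))
for z in (-0.019,0,): print(proj(c,p+Rt@np.array([0,z,0])))
for d in (.05,.1,-.05,-.1): print(d,proj(c,p+Rt@np.array([0,-0.019,d])))
```

```text
[[ 0.373 -0.001 -0.928]
 [ 0.928 -0.001  0.373]
 [-0.001 -1.     0.   ]]
cam pos in tool [-0.00063731 -0.18000855  0.07177279]
cam axes (rows) in tool [[ 1.     0.     0.   ]
 [ 0.001 -0.246 -0.969]
 [-0.     0.969 -0.246]]
[315.94495429 258.29424772]
[315.83067778 244.14991177]
0.05 [316.09336447 158.83951217]
0.1 [316.26074208  43.4664204 ]
-0.05 [315.81360183 344.25350449]
-0.1 [315.69722791 418.85288015]
```

```bash
cat >> h.py <<'E'
def goal(p,head_deg):
    st=manip.read_state(); Rt=R.from_quat(st["eef_rot"]); 
    h=np.radians(head_deg); z=np.array([np.cos(h),np.sin(h),0]); y=np.array([0,0,-1.]); x=np.cross(y,z)
    Rg=R.from_matrix(np.c_[x,y,z])
    d=Rt.inv().apply(np.array(p)-st["ee_pos"])*1000
    print("shift mm",d.round(1),"turn deg",np.degrees((Rt.inv()*Rg).as_rotvec()).round(2),"t",round(st["time"],2))
E
python3 -c "
from h import *
goal([.615,.025,.205],25)"
```

```text
shift mm [-3.222e+02  2.000e-01 -5.615e+02] turn deg [ 8.0000e-02  1.3312e+02 -5.0000e-02] t 0.15
```

Call:
servo_tool(
  series=[
    [-26,0,-46,0,10,0,94],
    [-53,0,-93,0,20,0,94],
    [-80,0,-140,0,30,0,94],
    [-107,0,-187,0,40,0,94],
    [-134,0,-234,0,50,0,94],
    [-161,0,-281,0,60,0,94],
    [-188,0,-328,0,70,0,94],
    [-215,0,-375,0,80,0,94],
    [-242,0,-421,0,90,0,94],
    [-269,0,-468,0,100,0,94],
    [-296,0,-515,0,110,0,94],
    [-322,0,-561,0,120,0,94],
  ],
)

```text
time: 1.65
ee_pos: [0.6157, 0.0242, 0.2051]
eef_rot: [-0.635, 0.311, -0.311, 0.635]
wrist_force: [1.1, 0.6, -0.3]
grip_width: 0.094
```

Call:
servo_tool(
  series=[
    [0,0,0,0,10,0,94],
    [0,0,0,0,13,0,94],
    [0,0,0,0,13,0,94],
    [0,0,0,0,13,0,94],
  ],
)

```text
time: 2.15
ee_pos: [0.6147, 0.0259, 0.2053]
eef_rot: [0.597, -0.379, 0.379, -0.597]
wrist_force: [0.5, -0.3, 1.3]
grip_width: 0.0941
```

Run:
```python
from h import *
goal([.615,.025,.205],25)
c=cal("wrist"); np.save("cw1.npy",np.array([c[0],c[1],c[2]],dtype=object),allow_pickle=True)
save("w1.png",manip.grab_frame("wrist"))
```

```text
shift mm [ 1.   0.3 -0.1] turn deg [ 0.01  0.18 -0.01] t 2.15
```

View pics/w1.png

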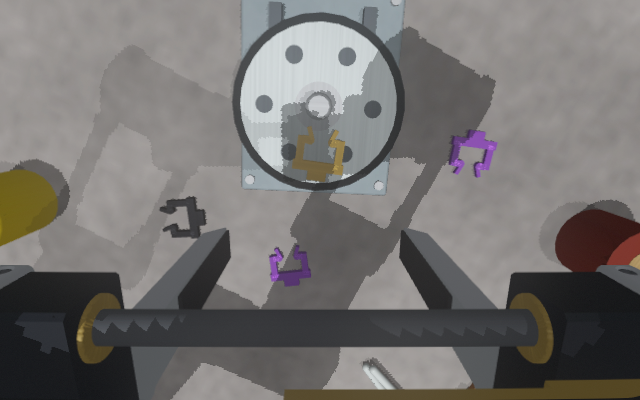

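Run:
```python
from h import *
w=load("w1.png")
save("w1c.png",cv2.resize(w[75:200,230:410],(0,0),fx=4.4,fy=4.4,interpolation=cv2.INTER_CUBIC))
c=tuple(np.load("cw1.npy",allow_pickle=True)); c=(c[0],float(c[1]),c[2])
g=cv2.cvtColor(w,cv2.COLOR_RGB2HSV)
# rim: dark low-value inside radius
d=(g[...,2]<75).astype(np.uint8)
m=np.zeros_like(d); cv2.circle(m,(319,101),92,1,-1); d&=m
# disc bright face inner edge
cn=max(cv2.findContours(d,cv2.RETR_EXTERNAL,cv2.CHAIN_APPROX_NONE)[0],key=cv2.contourArea)
print(len(cn),cv2.boundingRect(cn)); e=cv2.fitEllipse(cn); print(e)
ctr=onz(c,*e[0],.055); print("wheel ctr",ctr, "diam px->m", [np.linalg.norm(onz(c,e[0][0]-e[1][0]/2,e[0][1],.055)-onz(c,e[0][0]+e[1][0]/2,e[0][1],.055))])
for z in (.058,.079): print(z,onz(c,318,104,z))
```

```text
591 (234, 41, 171, 150)
((318.3518981933594, 101.47341918945312), (165.1951446533203, 170.1700439453125), 2.0595386028289795)
wheel ctr [0.68684334 0.05616109 0.055     ] diam px->m [np.float64(0.15198068953109684)]
0.058 [0.68462301 0.0554957  0.058     ]
0.079 [0.68425732 0.05551861 0.079     ]
```

View pics/w1c.png

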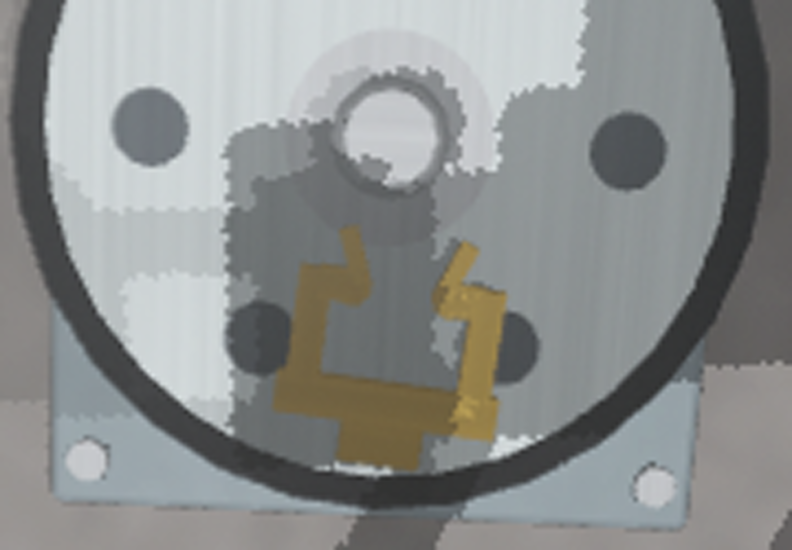

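Run:
```python
from h import *
w=load("w1.png")
c=tuple(np.load("cw1.npy",allow_pickle=True)); c=(c[0],float(c[1]),c[2])
P=lambda u,v,z: onz(c,230+(u+.5)/4.4-.5,75+(v+.5)/4.4-.5,z)
def head(a,b): d=b-a; return np.degrees(np.arctan2(d[1],d[0]))
print("bolts",[head(P(655,487,z),P(88,459,z))-90 for z in (0,.012)], "holes",head(P(628,152,.055),P(150,127,.055))-90,"edge",head(P(690,525,.012),P(55,500,.012))-90, "side edges L",head(P(55,500,.012),P(50,310,.012)))
print("hole mid",(P(628,152,.055)+P(150,127,.055))/2)
L=P(275,412,.061);Rr=P(495,440,.061); print("shoulder width",np.linalg.norm(L-Rr),"head",head(Rr,L)-90)
t1=P(338,460,.061);t2=P(417,472,.061); print("tab w",np.linalg.norm(t1-t2))
f1=P(350,228,.061); f2=P(468,245,.061)
h=np.radians(head(Rr,L)-90); x=np.array([np.cos(h),np.sin(h),0])
print("clip ctr from shoulders",(L+Rr)/2+x*.020,"tab",(t1+t2)/2+x*.029,"funnel",(f1+f2)/2-x*.02)
# axle head circle
g=cv2.cvtColor(w,cv2.COLOR_RGB2GRAY)
print("head",P(391,133,.079), "width",np.linalg.norm(P(336,133,.079)-P(447,133,.079)))
cc=cal("top"); 
print("top head",onz(cc,235+351/5,85+383/5,.079))
# clip in top: shoulders
Q=lambda u,v,z: onz(cc,235+(u+.5)/5-.5,85+(v+.5)/5-.5,z)
print("top shoulders",Q(348,520,.061),Q(450,490,.061))
```

```text
bolts [np.float64(22.330975338558304), np.float64(22.330975338558332)] holes 22.30739782993068 edge 22.901675392754058 side edges L 23.732112813655746
hole mid [0.68288016 0.05451827 0.055     ]
shoulder width 0.04776886735282592 head 17.87399884506759
tab w 0.017324913179235197
clip ctr from shoulders [0.64747602 0.03592926 0.061     ] tab [0.64740026 0.03645325 0.061     ] funnel [0.64776252 0.03628131 0.061     ]
head [0.68380296 0.05485233 0.079     ] width 0.02155291642630759
top head [0.67988199 0.05263405 0.079     ]
top shoulders [0.62182239 0.05466616 0.061     ] [0.6361588  0.00868452 0.061     ]
```

```bash
python3 -c "
from h import *
goal([.476,-.314,.205],-8)"
```

```text
shift mm [ 248.7    0.4 -270.2] turn deg [ 1.000e-02  3.318e+01 -1.000e-02] t 2.2
```

Call:
servo_tool(
  series=[
    [35,0,-38,0,5,0,94],
    [71,0,-77,0,10,0,94],
    [107,0,-116,0,14,0,94],
    [143,0,-155,0,19,0,94],
    [179,0,-194,0,24,0,94],
    [215,0,-232,0,29,0,94],
    [249,0,-270,0,33,0,94],
    [249,0,-270,0,33,0,94],
    [249,0,-270,0,33,0,94],
    [249,0,-270,0,33,0,94],
  ],
)

```text
time: 3.45
ee_pos: [0.4767, -0.3129, 0.2055]
eef_rot: [-0.465, 0.533, -0.533, 0.465]
wrist_force: [-0.3, -0.2, -0.3]
grip_width: 0.0938
```

Run:
```python
from h import *
st=manip.read_state(); print(st["ee_pos"],st["time"],np.abs(st["qd"]).max())
c=cal("wrist"); np.save("cw2.npy",np.array([c[0],c[1],c[2]],dtype=object),allow_pickle=True)
save("w2.png",manip.grab_frame("wrist"))
```

```text
[ 0.47667901 -0.31286873  0.20549952] 3.45 0.006011259471599325
```

View pics/w2.png

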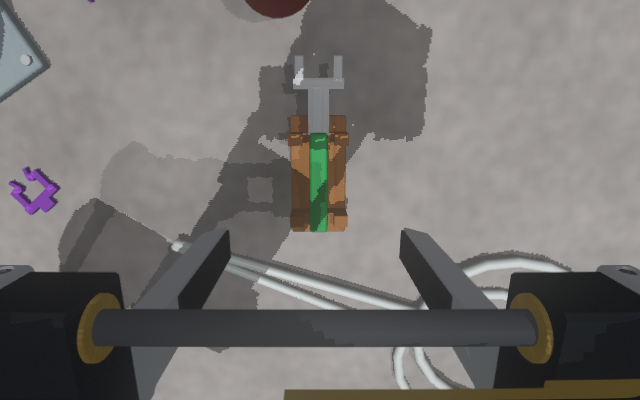

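Run:
```python
from h import *
w=load("w2.png"); c=cal("wrist")
h=cv2.cvtColor(w,cv2.COLOR_RGB2HSV)
m=((h[...,0]>45)&(h[...,0]<85)&(h[...,1]>110)).astype(np.uint8)
n,l,s,ce=cv2.connectedComponentsWithStats(m); k=1+np.argmax(s[1:,4]); m=(l==k).astype(np.uint8)
r=cv2.minAreaRect(cv2.findContours(m,0,cv2.CHAIN_APPROX_NONE)[0][0]); print(s[k],r)
rows=np.arange(s[k][1]+8,s[k][1]+s[k][3]-8)
mid=[];wd=[]
for v in rows:
    x=np.nonzero(m[v])[0]; a=onz(c,x.min()-.5,v,.052);b=onz(c,x.max()+.5,v,.052); mid.append((a+b)/2); wd.append(np.linalg.norm(a-b))
mid=np.array(mid); print("width",np.median(wd)); f=np.polyfit(mid[:,0],mid[:,1],1); print("head",np.degrees(np.arctan(f[0])))
v0,v1=s[k][1]-.5,s[k][1]+s[k][3]-.5; x=r[0][0]
print("front top",onz(c,x,v0,.052),"back(top edge z.052)",onz(c,x,v1,.052),"z.03",onz(c,x,v1,.03))
# tine tips top at z .0435
for u in (298.5,338): print("tip",onz(c,u,55.5,.0435))
cv2.imwrite("pics/w2c.png",cv2.resize(w[40:240,270:370,::-1],(0,0),fx=3,fy=3,interpolation=cv2.INTER_CUBIC))
```

```text
[ 310  133   18   99 1263] ((318.5, 182.0), (98.0, 17.0), 90.0)
width 0.016522682213662182
head -3.449987611721453
front top [ 0.52574616 -0.32377338  0.052     ] back(top edge z.052) [ 0.42731184 -0.31069594  0.052     ] z.03 [ 0.41941901 -0.30987891  0.03      ]
tip [ 0.59724084 -0.31472624  0.0435    ]
tip [ 0.59233706 -0.35089233  0.0435    ]
```

View pics/w2c.png

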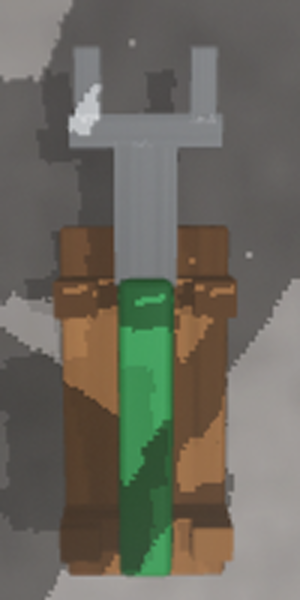

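```bash
python3 -c "
from h import *
goal([.4763,-.317,.022],-7.7)"
```

```text
shift mm [4.200e+00 1.836e+02 1.000e-01] turn deg [-0.01 -0.05 -0.02] t 3.5
```

Call:
servo_tool(
  series=[
    [4.2,45,0,0,0,0,60],
    [4.2,90,0,0,0,0,50],
    [4.2,135,0,0,0,0,40],
    [4.2,170,0,0,0,0,40],
    [4.2,183.5,0,0,0,0,40],
    [4.2,183.5,0,0,0,0,40],
    [4.2,183.5,0,0,0,0,40],
  ],
  squeeze=40,
)

```text
time: 4.38
ee_pos: [0.4769, -0.3191, 0.0235]
eef_rot: [0.464, -0.532, 0.534, -0.465]
wrist_force: [0.3, -0.7, 0.5]
grip_width: 0.0401
```

Run:
```python
from h import *
goal([.4763,-.317,.022],-7.7)
save("w3.png",manip.grab_frame("wrist"))
```

```text
shift mm [-2.   1.4 -0.8] turn deg [-0.15 -0.14  0.09] t 4.38
```

View pics/w3.png

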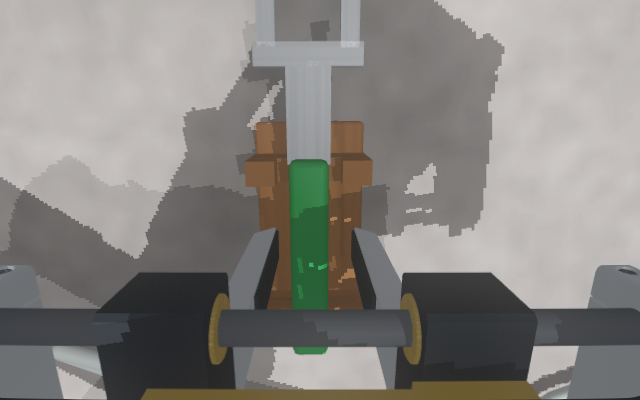

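Call:
servo_tool(
  series=[
    [-1,0.7,0,0,0,0,40],
    [-2,1.4,0,0,0,0,40],
    [-2,1.4,0,0,0,0,30],
    [-2,1.4,0,0,0,0,24],
    [-2,1.4,0,0,0,0,20],
    [-2,1.4,0,0,0,0,12],
    [-2,1.4,0,0,0,0,5],
    [-2,1.4,0,0,0,0,5],
    [-2,1.4,0,0,0,0,5],
  ],
  squeeze=55,
)

```text
time: 5.55
ee_pos: [0.4758, -0.3165, 0.0205]
eef_rot: [-0.464, 0.533, -0.533, 0.464]
wrist_force: [0.1, 0.3, 0.5]
grip_width: 0.0177
```

Run:
```python
from h import *
goal([.4763,-.317,.022],-7.7); st=manip.read_state(); print(st["wrist_force"],st["wrist_torque"])
save("w4.png",manip.grab_frame("wrist"))
```

```text
shift mm [ 0.5 -1.5  0.5] turn deg [ 0.   -0.17 -0.  ] t 5.55
[0.08583267 0.26494481 0.49927167] [-0.03484174  0.17861645 -0.01352207]
```

View pics/w4.png

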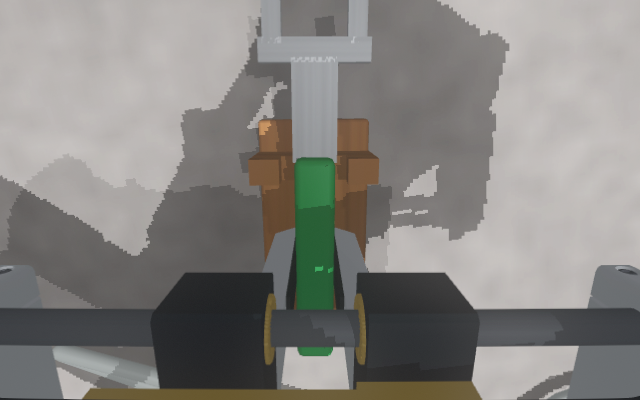

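Call:
servo_tool(
  series=[
    [0,-15,0,0,0,0,5],
    [0,-40,0,0,0,0,5],
    [0,-70,0,0,0,0,5],
    [0,-100,0,0,0,0,5],
    [0,-120,0,0,0,0,5],
    [0,-120,0,0,0,0,5],
    [0,-120,0,0,0,0,5],
  ],
  squeeze=60,
)

```text
time: 6.48
ee_pos: [0.4754, -0.316, 0.1401]
eef_rot: [-0.465, 0.534, -0.533, 0.464]
wrist_force: [-0.6, -0.1, -1.1]
grip_width: 0.0176
```

Run:
```python
from h import *
goal([.4943,-.0374,.14],26); st=manip.read_state(); print(st["wrist_force"],st["wrist_torque"])
save("w5.png",manip.grab_frame("wrist"))
```

```text
shift mm [-278.6    0.3  -19.4] turn deg [  0.04 -33.88  -0.05] t 6.47
[-0.58239334 -0.06908532 -1.05583111] [ 0.01011982  0.23307861 -0.03606221]
```

View pics/w5.png

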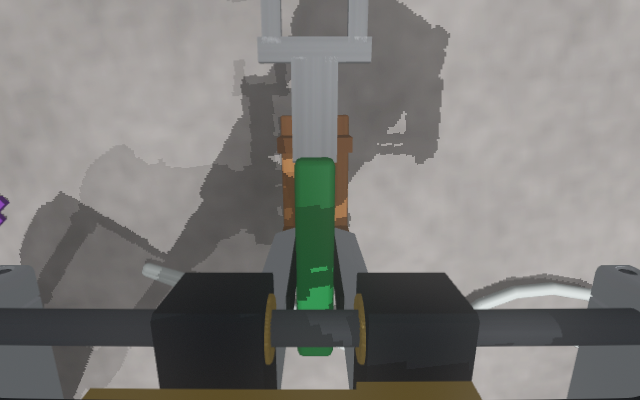

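Call:
servo_tool(
  series=[
    [-46,0,-3,0,-6,0,5],
    [-93,0,-6,0,-11,0,5],
    [-139,0,-9,0,-17,0,5],
    [-186,0,-13,0,-23,0,5],
    [-232,0,-16,0,-29,0,5],
    [-265,0,-18.5,0,-33,0,5],
    [-278.6,0,-19.4,0,-33.9,0,5],
    [-278.6,0,-19.4,0,-33.9,0,5],
    [-278.6,0,-19.4,0,-33.9,0,5],
  ],
)

```text
time: 7.65
ee_pos: [0.4948, -0.0389, 0.1403]
eef_rot: [0.6, -0.375, 0.375, -0.599]
wrist_force: [-0.3, 0.4, -0.2]
grip_width: 0.0174
```

Run:
```python
from h import *
goal([.4943,-.0374,.0385],26); st=manip.read_state(); print(st["wrist_force"],st["wrist_torque"])
t=manip.grab_frame("top")
save("t6.png",t); save("t6c.png",cv2.resize(t[95:295,220:460],(0,0),fx=3,fy=3,interpolation=cv2.INTER_CUBIC))
```

```text
shift mm [ -1.7 101.8   0.2] turn deg [ 0.04 -0.05  0.02] t 7.65
[-0.25581804  0.42381694 -0.24352804] [-0.08370498  0.15918629  0.03136013]
```

View pics/t6c.png

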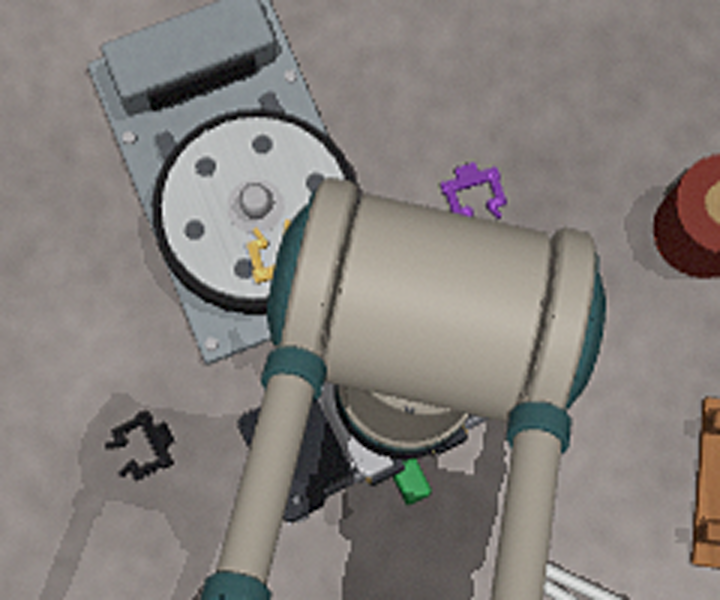

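Call:
servo_tool(
  series=[
    [-1.7,25,0,0,0,0,5],
    [-1.7,55,0,0,0,0,5],
    [-1.7,85,0,0,0,0,5],
    [-1.7,98,0,0,0,0,5],
    [-1.7,101.5,0,0,0,0,5],
    [-1.7,101.5,0,0,0,0,5],
    [-1.7,101.5,0,0,0,0,5],
  ],
)

```text
time: 8.57
ee_pos: [0.495, -0.0365, 0.04]
eef_rot: [-0.599, 0.374, -0.375, 0.6]
wrist_force: [-1.1, -0.4, -1.2]
grip_width: 0.0178
```

Run:
```python
from h import *
goal([.4943,-.0374,.0385],26); st=manip.read_state(); print(st["wrist_force"],st["wrist_torque"])
c=cal("wrist"); np.save("cw7.npy",np.array([c[0],c[1],c[2]],dtype=object),allow_pickle=True)
save("w7.png",manip.grab_frame("wrist"))
t=manip.grab_frame("side")
save("s7.png",t); save("s7c.png",cv2.resize(t[130:270,260:440],(0,0),fx=4,fy=4,interpolation=cv2.INTER_CUBIC))
```

```text
shift mm [ 0.5  1.5 -1. ] turn deg [-0.1   0.02  0.07] t 8.57
[-1.08024406 -0.40274379 -1.20549189] [-0.01180514  0.10206364  0.0022358 ]
```

View pics/w7.png

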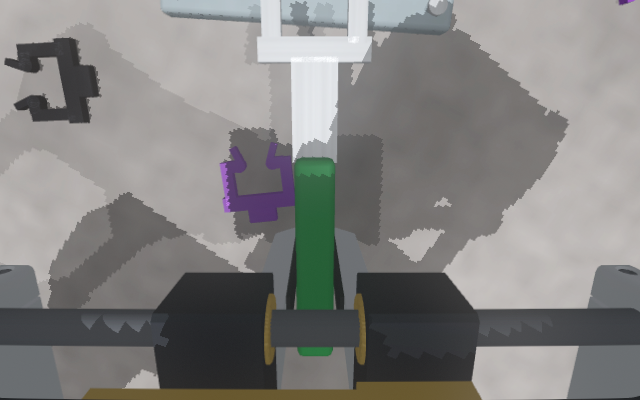

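View pics/s7c.png

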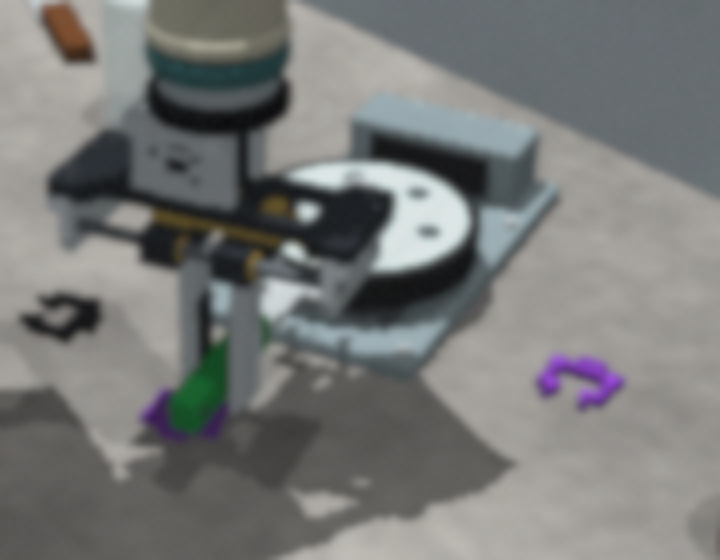

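```bash
cat >> h.py <<'E'
def avg(n=8):
    P=[];F=[];Q=[]
    for i in range(n):
        manip.grab_frame("top"); s=manip.read_state(); P.append(s["ee_pos"]);F.append(s["wrist_force"]);Q.append(s["eef_rot"])
    P=np.array(P); m=R.from_quat(Q).mean(); z=m.as_matrix()[:,2]
    print("pos",P.mean(0).round(4),"sd",P.std(0).round(4),"F",np.mean(F,0).round(2),"sd",np.std(F,0).round(2),"head",np.degrees(np.arctan2(z[1],z[0])).round(2),"t",s["time"])
    return P.mean(0)
E
python3 - <<'E'
from h import *
p=avg()
E
```

```text
pos [ 0.4943 -0.0363  0.0394] sd [0.0002 0.     0.0002] F [ 0.12  0.07 -0.78] sd [0.21 0.34 0.36] head 26.03 t 9.075
```

Call:
servo_tool(
  series=[
    [1,1,6,0,0,0,5],
    [1,1,13,0,0,0,5],
    [1,1,20,0,0,0,5],
    [1,1,25,0,0,0,5],
    [1,1,26,0,0,0,5],
    [1,1,26,0,0,0,5],
  ],
  squeeze=60,
)

```text
time: 9.82
ee_pos: [0.5178, -0.0257, 0.038]
eef_rot: [0.6, -0.375, 0.374, -0.6]
wrist_force: [0.4, -1.1, -1.4]
grip_width: 0.018
```

Run:
```python
from h import *
save("w8.png",manip.grab_frame("wrist"))
t=manip.grab_frame("side"); tt=manip.grab_frame("top")
p=avg(4); A=np.array([.683,.0547]); u=np.array([np.cos(np.radians(26)),np.sin(np.radians(26))])
print("tip dist to axis",(A-p[:2])@u-.1205, "lat (left+) of axis line",np.cross(u,p[:2]-A))
save("s8c.png",np.vstack([cv2.resize(t[140:240,290:430],(0,0),fx=4,fy=4,interpolation=cv2.INTER_CUBIC)[:300],cv2.resize(tt[130:215,255:395],(0,0),fx=4,fy=4,interpolation=cv2.INTER_CUBIC)[:300]]))
```

```text
pos [ 0.5177 -0.0258  0.0381] sd [0. 0. 0.] F [-0.02  0.03 -1.24] sd [0.46 0.3  0.41] head 26.02 t 10.175
tip dist to axis 0.0633609979232247 lat (left+) of axis line 5.970879136744933e-05<stdin>:5: DeprecationWarning: Arrays of 2-dimensional vectors are deprecated. Use arrays of 3-dimensional vectors instead. (deprecated in NumPy 2.0)
```

View pics/s8c.png

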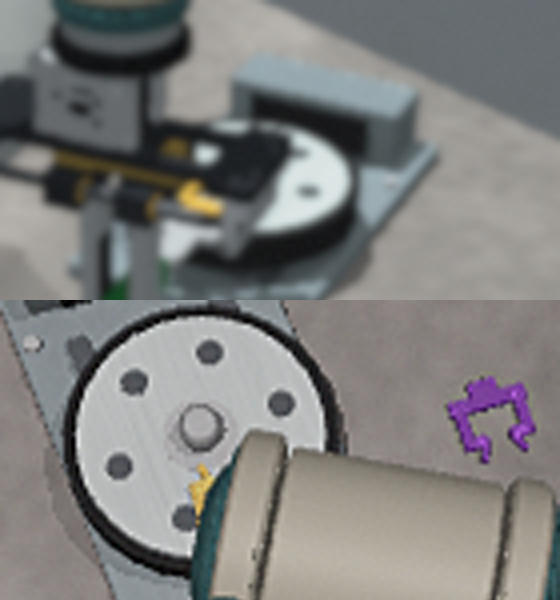

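View pics/w8.png

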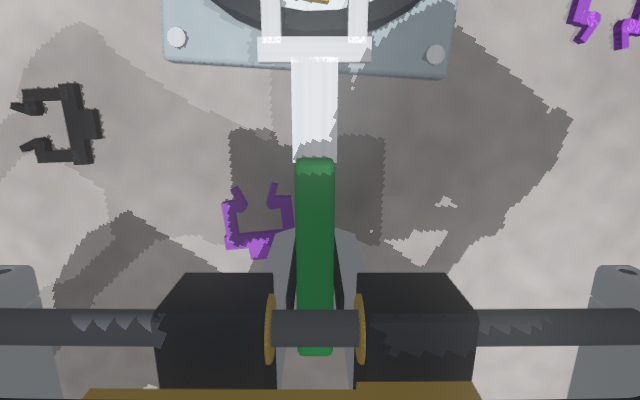

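Call:
servo_tool(
  series=[
    [0,0,2,0,0,0,5],
    [0,0,4,0,0,0,5],
    [0,0,6,0,0,0,5],
    [0,0,8,0,0,0,5],
    [0,0,10,0,0,0,5],
    [0,0,12,0,0,0,5],
  ],
)

```text
time: 10.92
ee_pos: [0.5287, -0.0204, 0.038]
eef_rot: [-0.6, 0.375, -0.375, 0.6]
wrist_force: [0.2, 0.4, -0.2]
grip_width: 0.0177
```

```bash
cat >> h.py <<'E'
def chk(n):
    save("w%s.png"%n,manip.grab_frame("wrist")); c=cal("wrist")
    t=manip.grab_frame("side"); tt=manip.grab_frame("top")
    p=avg(3); A=np.array([.683,.0547]); u=np.array([np.cos(np.radians(26)),np.sin(np.radians(26))])
    d=p[:2]-A
    print("tip dist to axis0 mm",(-d@u-.1205)*1000, "lat (left+)",(u[0]*d[1]-u[1]*d[0])*1000)
    s=manip.read_state(); print("push N",-np.array(s["wrist_force"])[:2]@u, s["wrist_torque"])
    w=load("w%s.png"%n)
    save("c%s.png"%n,np.vstack([cv2.resize(t[140:240,290:430],(0,0),fx=4,fy=4,interpolation=cv2.INTER_CUBIC)[:260],cv2.resize(tt[130:215,255:395],(0,0),fx=4,fy=4,interpolation=cv2.INTER_CUBIC)[:260]]))
    v=cv2.resize(w[:80,240:380],(0,0),fx=4,fy=4); im=load("c%s.png"%n); save("c%s.png"%n,np.hstack([im[:, :400],np.vstack([v[:320,80:480],np.zeros((200,400,3),np.uint8)])]))
E
python3 - <<'E'
from h import *
chk("9")
E
```

```text
pos [ 0.5288 -0.0205  0.0381] sd [0. 0. 0.] F [ 0.19  0.01 -0.87] sd [0.27 0.44 0.25] head 26.02 t 11.225
tip dist to axis0 mm 51.07860694286514 lat (left+) 0.040055797758620226
push N 0.13198000364675588 [-0.08644307  0.10884959  0.0014757 ]
```

View pics/c9.png

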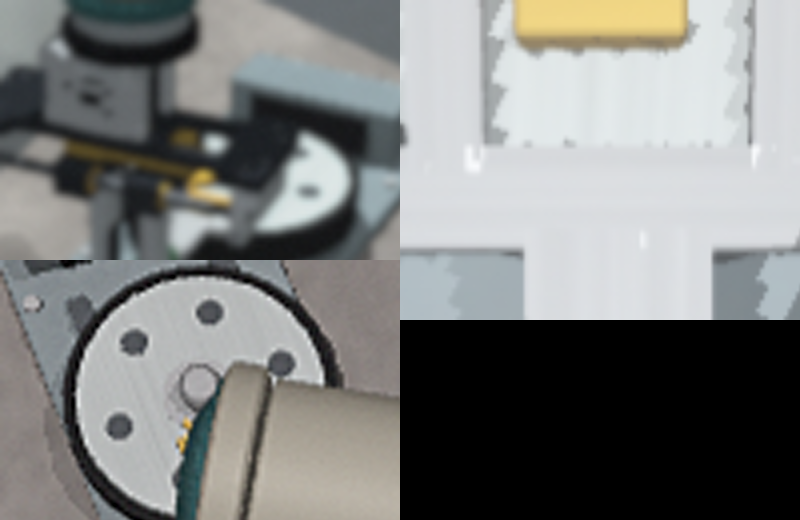

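Call:
servo_tool(
  series=[
    [0.8,0,1,0,0,0,5],
    [0.8,0,2,0,0,0,5],
    [0.8,0,3,0,0,0,5],
    [0.8,0,4,0,0,0,5],
    [0.8,0,4,0,0,0,5],
  ],
)

```text
time: 11.85
ee_pos: [0.5328, -0.0194, 0.0381]
eef_rot: [-0.6, 0.375, -0.375, 0.6]
wrist_force: [-0.4, 0.6, -1.0]
grip_width: 0.0177
```

Run:
```python
from h import *
chk("10")
```

```text
pos [ 0.5327 -0.0195  0.0381] sd [0. 0. 0.] F [ 0.05  0.13 -0.89] sd [0.54 0.47 0.33] head 26.02 t 12.15
tip dist to axis0 mm 47.109424346286595 lat (left+) -0.7828076128764683
push N -0.6022866654912947 [-0.03760931  0.13814307 -0.01328197]
```

View pics/c10.png

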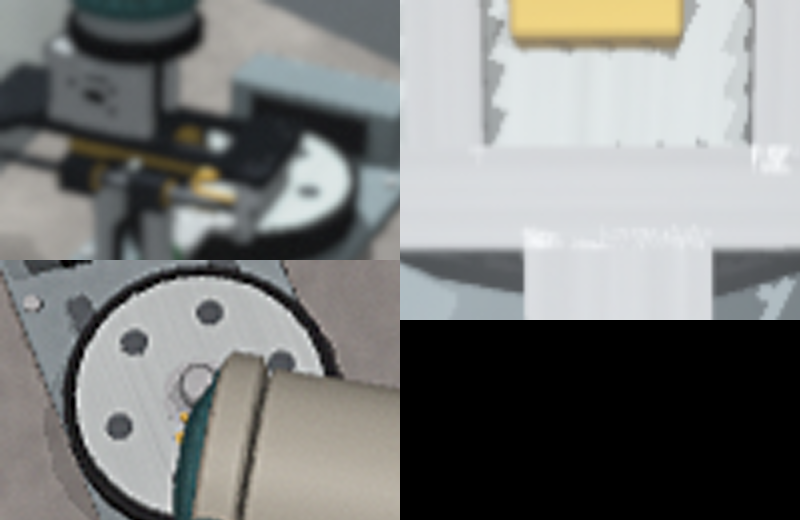

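Call:
servo_tool(
  series=[
    [0,0,1,0,0,0,5],
    [0,0,2,0,0,0,5],
    [0,0,3,0,0,0,5],
    [0,0,4,0,0,0,5],
    [0,0,4,0,0,0,5],
  ],
)

```text
time: 12.78
ee_pos: [0.5364, -0.0177, 0.0381]
eef_rot: [-0.6, 0.375, -0.375, 0.6]
wrist_force: [-0.1, -0.8, -0.5]
grip_width: 0.0176
```

Run:
```python
from h import *
chk("11")
```

```text
pos [ 0.5363 -0.0177  0.0381] sd [0. 0. 0.] F [-0.34  0.25 -0.79] sd [0.27 0.23 0.16] head 26.02 t 13.075
tip dist to axis0 mm 43.10931701428766 lat (left+) -0.7881381237389573
push N -0.07355728499487961 [-0.02646305  0.20648758  0.01206076]
```

View pics/c11.png

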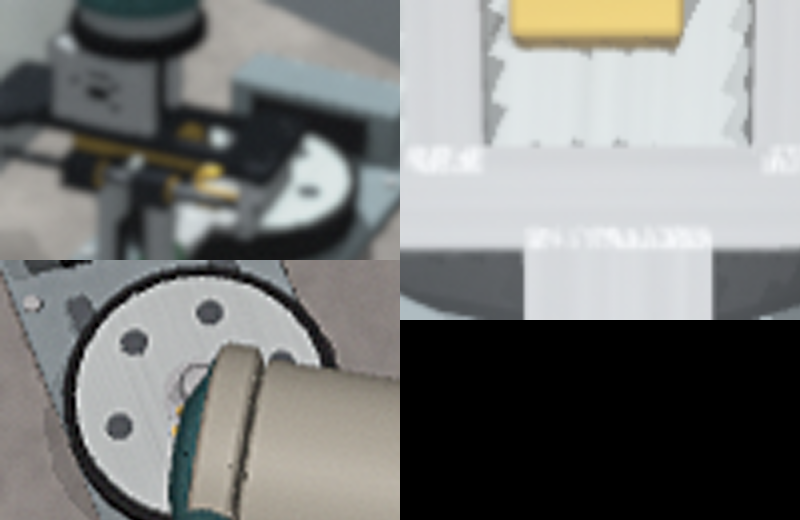

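Call:
servo_tool(
  series=[
    [0,0,1,0,0,0,5],
    [0,0,2,0,0,0,5],
    [0,0,3,0,0,0,5],
    [0,0,4,0,0,0,5],
  ],
)

```text
time: 13.58
ee_pos: [0.5398, -0.016, 0.038]
eef_rot: [0.6, -0.375, 0.375, -0.6]
wrist_force: [-0.4, -1.5, -0.7]
grip_width: 0.0174
```

Run:
```python
from h import *
chk("12")
```

```text
pos [ 0.5399 -0.0159  0.0381] sd [0. 0. 0.] F [-0.74 -0.09 -1.18] sd [0.49 0.27 0.7 ] head 26.02 t 13.875
tip dist to axis0 mm 39.0815539239921 lat (left+) -0.7431955065469037
push N 0.3892782722622113 [-0.10629679  0.17149176 -0.04191993]
```

Call:
servo_tool(
  series=[
    [0,0,1,0,0,0,5],
    [0,0,2,0,0,0,5],
    [0,0,2,0,0,0,5],
  ],
)

```text
time: 14.25
ee_pos: [0.5416, -0.0151, 0.0381]
eef_rot: [-0.6, 0.375, -0.375, 0.6]
wrist_force: [-1.3, -0.9, -1.4]
grip_width: 0.0178
```

Run:
```python
from h import *
chk("13")
```

```text
pos [ 0.5416 -0.0151  0.0381] sd [0. 0. 0.] F [-0.52 -0.28 -1.4 ] sd [0.22 0.2  0.06] head 26.03 t 14.55
tip dist to axis0 mm 37.16781446230341 lat (left+) -0.736527805854835
push N 0.30843225483964176 [-0.159361    0.32699971 -0.07055701]
```

View pics/c13.png

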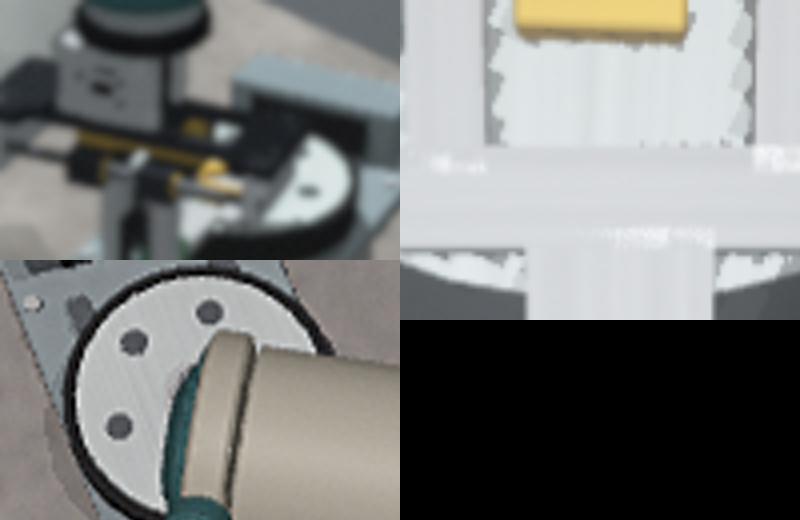

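Call:
servo_tool(
  series=[
    [0,0,1,0,0,0,5],
    [0,0,2,0,0,0,5],
    [0,0,3,0,0,0,5],
    [0,0,3,0,0,0,5],
  ],
)

```text
time: 15.05
ee_pos: [0.5441, -0.0139, 0.038]
eef_rot: [0.6, -0.375, 0.375, -0.6]
wrist_force: [-2.2, -2.4, -1.0]
grip_width: 0.0176
```

Call:
servo_tool(
  series=[
    [0,0,1,0,0,0,5],
    [0,0,2,0,0,0,5],
    [0,0,2,0,0,0,5],
  ],
)

```text
time: 15.42
ee_pos: [0.5463, -0.013, 0.038]
eef_rot: [-0.6, 0.375, -0.375, 0.6]
wrist_force: [-1.8, -2.4, -0.9]
grip_width: 0.0179
```

Run:
```python
from h import *
chk("14")
```

```text
pos [ 0.5462 -0.0128  0.038 ] sd [0. 0. 0.] F [-1.9  -2.55 -1.11] sd [0.47 0.49 0.58] head 26.02 t 15.725
tip dist to axis0 mm 32.057617600577096 lat (left+) -0.7477965134852147
push N 2.417970474350012 [-0.47701607  0.43275759 -0.27843664]
```

View pics/c14.png

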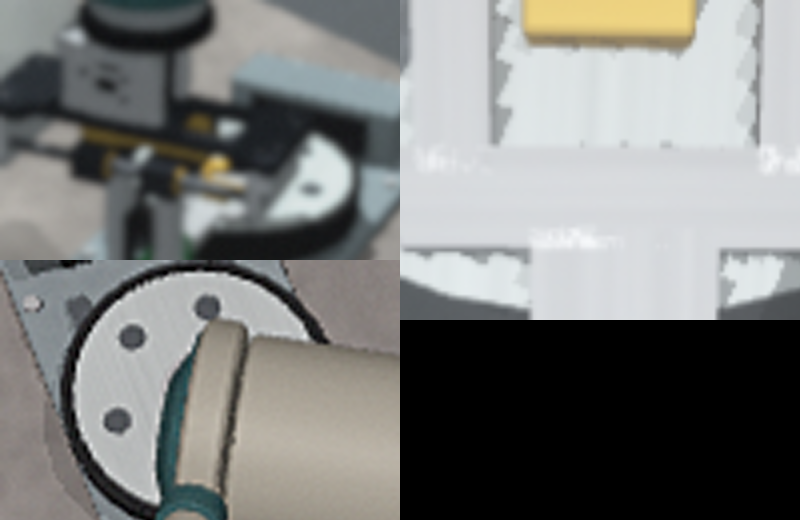

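Call:
servo_tool(
  series=[
    [0.4,0,1,0,0,0,5],
    [0.8,0,2,0,0,0,5],
    [0.8,0,3,0,0,0,5],
    [0.8,0,3,0,0,0,5],
  ],
)

```text
time: 16.23
ee_pos: [0.5493, -0.0122, 0.038]
eef_rot: [-0.6, 0.375, -0.375, 0.6]
wrist_force: [-1.9, -1.5, -1.1]
grip_width: 0.0177
```

Call:
servo_tool(
  series=[
    [0,0,1,0,0,0,5],
    [0,0,2,0,0,0,5],
    [0,0,2,0,0,0,5],
  ],
)

```text
time: 16.6
ee_pos: [0.5512, -0.0114, 0.0381]
eef_rot: [-0.6, 0.374, -0.375, 0.6]
wrist_force: [-1.7, -2.2, -1.6]
grip_width: 0.0175
```

Run:
```python
from h import *
chk("15")
```

```text
pos [ 0.5511 -0.0114  0.0381] sd [0. 0. 0.] F [-1.44 -1.77 -1.32] sd [0.61 0.31 0.49] head 26.02 t 16.9
tip dist to axis0 mm 27.060470099555644 lat (left+) -1.569328573064792
push N 1.3144018325545173 [-0.44207042  0.43569023 -0.16700665]
```

View pics/c15.png

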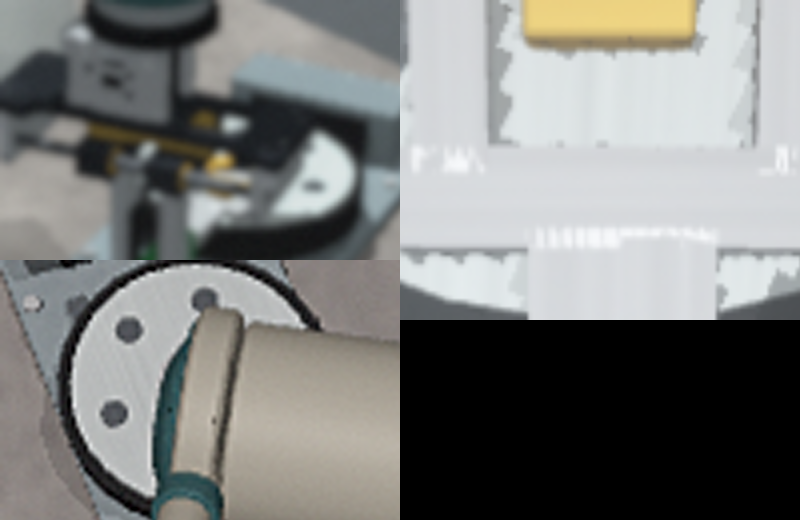

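Call:
servo_tool(
  series=[
    [0,0,1,0,0,0,5],
    [0,0,2,0,0,0,5],
    [0,0,3,0,0,0,5],
    [0,0,3,0,0,0,5],
  ],
)

```text
time: 17.4
ee_pos: [0.5539, -0.0101, 0.0381]
eef_rot: [-0.6, 0.374, -0.375, 0.6]
wrist_force: [-1.6, -2.8, -1.4]
grip_width: 0.0178
```

Call:
servo_tool(
  series=[
    [0,0,1,0,0,0,5],
    [0,0,2,0,0,0,5],
    [0,0,2,0,0,0,5],
  ],
)

```text
time: 17.77
ee_pos: [0.5555, -0.0092, 0.038]
eef_rot: [-0.6, 0.375, -0.375, 0.6]
wrist_force: [-2.5, -3.4, -0.8]
grip_width: 0.0174
```

Run:
```python
from h import *
chk("16")
```

```text
pos [ 0.5554 -0.0092  0.0381] sd [0. 0. 0.] F [-2.04 -2.92 -0.47] sd [0.61 0.44 0.39] head 26.02 t 18.075
tip dist to axis0 mm 22.179667203504533 lat (left+) -1.5605554974313582
push N 4.147921076130444 [-0.51551429  0.53769464 -0.19649671]
```

View pics/c16.png

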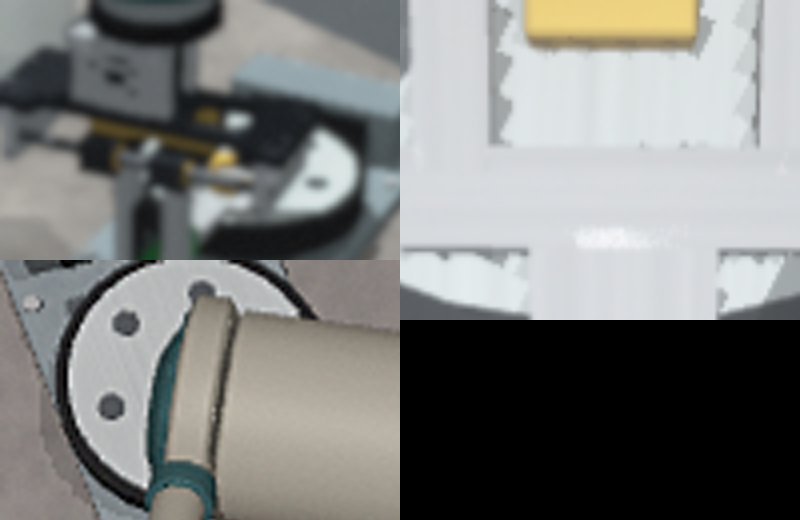

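Call:
servo_tool(
  series=[
    [0,0,1,0,0,0,5],
    [0,0,2,0,0,0,5],
    [0,0,2,0,0,0,5],
  ],
)

```text
time: 18.45
ee_pos: [0.5564, -0.0085, 0.038]
eef_rot: [0.6, -0.375, 0.374, -0.599]
wrist_force: [-4.0, -3.7, 0.1]
grip_width: 0.0177
```

Call:
servo_tool(
  series=[
    [0,0,0.7,0,0,0,5],
    [0,0,1.5,0,0,0,5],
    [0,0,1.5,0,0,0,5],
  ],
)

```text
time: 18.82
ee_pos: [0.5571, -0.0081, 0.0379]
eef_rot: [0.601, -0.375, 0.374, -0.599]
wrist_force: [-6.7, -5.3, 0.4]
grip_width: 0.0174
```

Run:
```python
from h import *
chk("17")
```

```text
pos [ 0.5571 -0.0081  0.0379] sd [0. 0. 0.] F [-4.91 -3.77  0.27] sd [0.15 0.9  0.22] head 26.04 t 19.125
tip dist to axis0 mm 20.22100027156823 lat (left+) -1.2248581159616176
push N 6.01414397279789 [-0.75289084  0.85823896 -0.27554151]
```

View pics/c17.png

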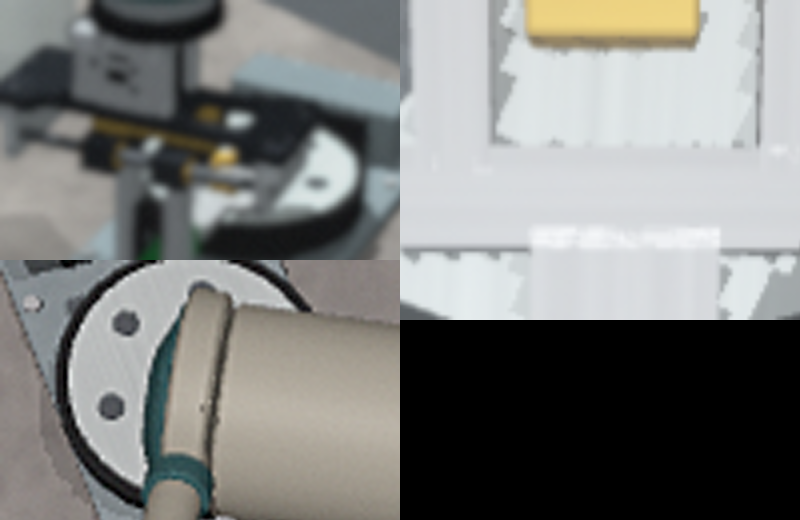

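Call:
servo_tool(
  series=[
    [0,0,0.7,0,0,0,5],
    [0,0,1.4,0,0,0,5],
    [0,0,1.4,0,0,0,5],
  ],
)

```text
time: 19.5
ee_pos: [0.5577, -0.0077, 0.0379]
eef_rot: [0.601, -0.376, 0.373, -0.599]
wrist_force: [-6.1, -5.4, 2.3]
grip_width: 0.0176
```

Call:
servo_tool(
  series=[
    [0,0,0.5,0,0,0,5],
    [0,0,1,0,0,0,5],
    [0,0,1,0,0,0,5],
  ],
)

```text
time: 19.88
ee_pos: [0.5582, -0.0074, 0.0378]
eef_rot: [0.601, -0.376, 0.373, -0.599]
wrist_force: [-7.4, -5.2, 2.0]
grip_width: 0.0177
```

Run:
```python
from h import *
chk("18")
```

```text
pos [ 0.5582 -0.0074  0.0378] sd [0. 0. 0.] F [-7.04 -5.3   1.78] sd [0.37 0.14 0.22] head 26.05 t 20.175
tip dist to axis0 mm 18.912043540341124 lat (left+) -1.068152400914721
push N 8.297762725267424 [-0.92246659  1.09269085 -0.31673839]
```

View pics/c18.png

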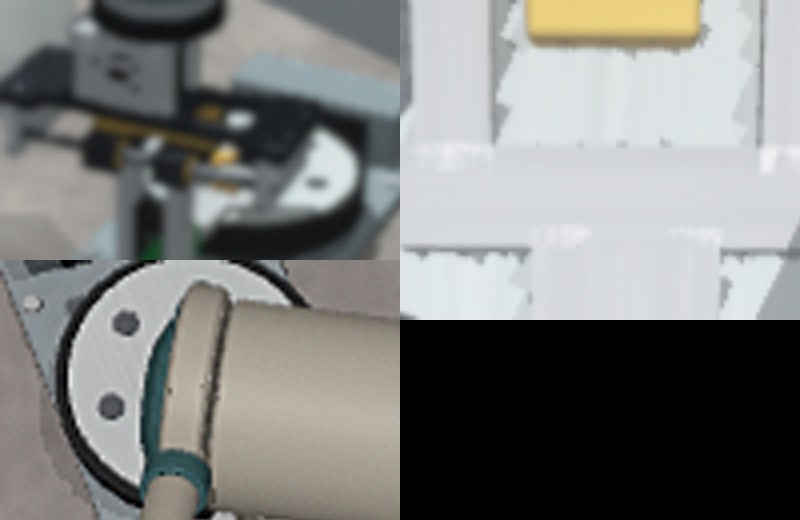

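Call:
servo_tool(
  series=[
    [0,0,0.5,0,0,0,5],
    [0,0,1,0,0,0,5],
    [0,0,1,0,0,0,5],
  ],
)

```text
time: 20.55
ee_pos: [0.5589, -0.007, 0.0378]
eef_rot: [0.601, -0.376, 0.373, -0.598]
wrist_force: [-7.4, -6.1, 1.5]
grip_width: 0.0176
```

Call:
servo_tool(
  series=[
    [0,0,0.5,0,0,0,5],
    [0,0,1,0,0,0,5],
    [0,0,1,0,0,0,5],
  ],
)

```text
time: 20.92
ee_pos: [0.5596, -0.0066, 0.0378]
eef_rot: [0.601, -0.376, 0.373, -0.598]
wrist_force: [-7.5, -6.6, 2.8]
grip_width: 0.0175
```

Run:
```python
from h import *
chk("19")
```

```text
pos [ 0.5596 -0.0066  0.0378] sd [0. 0. 0.] F [-8.31 -6.27  1.8 ] sd [0.18 0.62 0.72] head 26.05 t 21.225
tip dist to axis0 mm 17.32512398334948 lat (left+) -1.03532281583546
push N 9.86341306347364 [-1.0155686   1.18899536 -0.35679605]
```

View pics/w19.png

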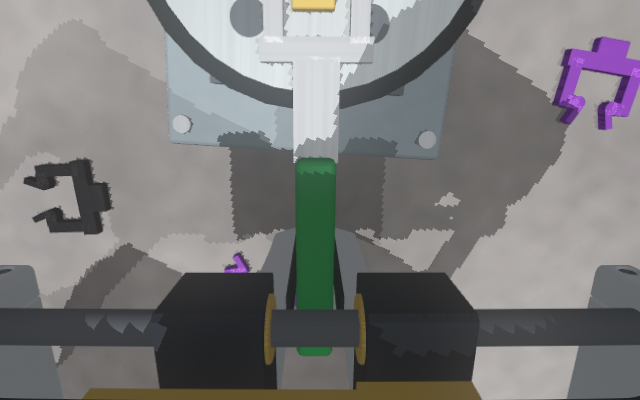

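Call:
servo_tool(
  series=[
    [0,0,0.5,0,0,0,5],
    [0,0,1,0,0,0,5],
    [0,0,1,0,0,0,5],
  ],
)

```text
time: 21.6
ee_pos: [0.5606, -0.0062, 0.0378]
eef_rot: [0.601, -0.376, 0.373, -0.598]
wrist_force: [-7.3, -5.3, 1.9]
grip_width: 0.0176
```

Call:
servo_tool(
  series=[
    [0,0,0.5,0,0,0,5],
    [0,0,1,0,0,0,5],
    [0,0,1,0,0,0,5],
  ],
)

```text
time: 21.98
ee_pos: [0.5621, -0.0056, 0.0379]
eef_rot: [0.601, -0.376, 0.373, -0.599]
wrist_force: [-7.5, -5.4, 0.9]
grip_width: 0.0174
```

Run:
```python
from h import *
chk("20")
```

```text
pos [ 0.5629 -0.0053  0.038 ] sd [0.0002 0.0001 0.    ] F [-4.43 -4.6   0.39] sd [1.07 0.21 0.51] head 26.03 t 22.275
tip dist to axis0 mm 13.73212690246714 lat (left+) -1.3164179238697657
push N 4.593325296780753 [-0.65286996  0.68688229 -0.28665613]
```

Call:
servo_tool(
  series=[
    [0,0,0,0,0,0,5],
    [0,0,0,0,0,0,5],
  ],
)

```text
time: 22.52
ee_pos: [0.5658, -0.0042, 0.0384]
eef_rot: [-0.599, 0.374, -0.375, 0.601]
wrist_force: [0.3, -0.1, -0.3]
grip_width: 0.0177
```

Call:
servo_tool(
  series=[
    [0,0,0.7,0,0,0,5],
    [0,0,1.4,0,0,0,5],
    [0,0,1.4,0,0,0,5],
  ],
)

```text
time: 22.9
ee_pos: [0.5659, -0.0041, 0.0381]
eef_rot: [-0.6, 0.374, -0.375, 0.6]
wrist_force: [-0.1, 0.0, -0.9]
grip_width: 0.0177
```

Run:
```python
from h import *
chk("21")
```

```text
pos [ 0.5656 -0.0043  0.038 ] sd [0. 0. 0.] F [ 0.12 -0.17 -1.07] sd [0.12 0.21 0.43] head 26.02 t 23.2
tip dist to axis0 mm 10.8864329904019 lat (left+) -1.5206646845948302
push N -0.001668322716844337 [-0.036215    0.1882278  -0.01539428]
```

View pics/c21.png

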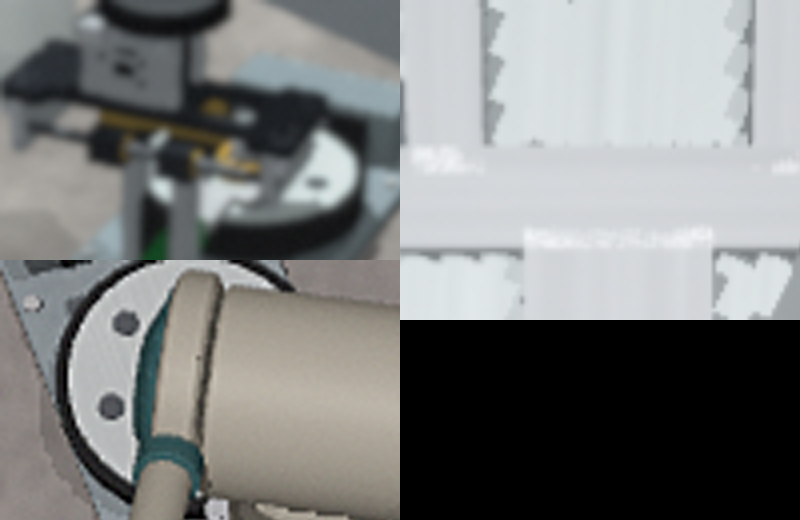

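Call:
servo_tool(
  series=[
    [0,0,0.7,0,0,0,5],
    [0,0,1.5,0,0,0,5],
    [0,0,2,0,0,0,5],
    [0,0,2,0,0,0,5],
  ],
)

```text
time: 23.7
ee_pos: [0.5674, -0.0034, 0.0381]
eef_rot: [-0.6, 0.375, -0.375, 0.6]
wrist_force: [0.3, -0.4, -2.3]
grip_width: 0.0175
```

Run:
```python
from h import *
chk("22")
```

```text
pos [ 0.5674 -0.0034  0.0381] sd [0. 0. 0.] F [ 0.45 -0.09 -0.95] sd [0.62 0.31 0.6 ] head 26.02 t 24.0
tip dist to axis0 mm 8.911194180576453 lat (left+) -1.5410343646420979
push N -1.1291703798638797 [-0.03573808  0.12192002  0.00163521]
```

View pics/w22.png

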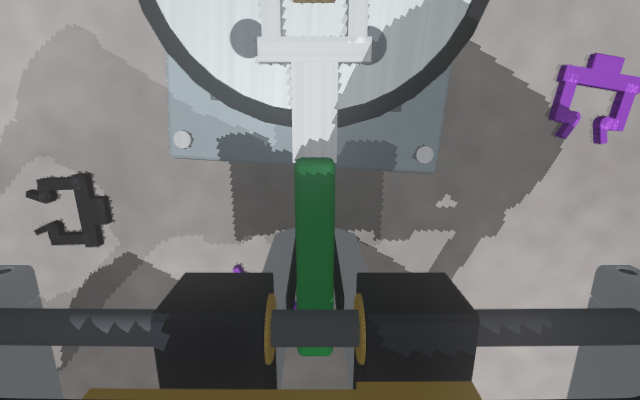

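Call:
servo_tool(
  series=[
    [0,0,0.8,0,0,0,5],
    [0,0,1.6,0,0,0,5],
    [0,0,2.4,0,0,0,5],
    [0,0,2.4,0,0,0,5],
  ],
)

```text
time: 24.5
ee_pos: [0.5696, -0.0023, 0.038]
eef_rot: [-0.6, 0.375, -0.375, 0.6]
wrist_force: [0.0, -0.5, -0.6]
grip_width: 0.0176
```

Call:
servo_tool(
  series=[
    [0,0,0.5,0,0,0,5],
    [0,0,1,0,0,0,5],
    [0,0,1,0,0,0,5],
  ],
)

```text
time: 24.88
ee_pos: [0.5704, -0.0019, 0.0381]
eef_rot: [-0.6, 0.375, -0.375, 0.6]
wrist_force: [0.4, 0.3, -0.6]
grip_width: 0.0175
```

Run:
```python
from h import *
chk("23")
```

```text
pos [ 0.5704 -0.0019  0.0381] sd [0. 0. 0.] F [-0.7  -0.43 -1.06] sd [0.27 0.19 0.33] head 26.02 t 25.175
tip dist to axis0 mm 5.5112822688722085 lat (left+) -1.5186552386371386
push N 0.577105945356242 [-0.02121324  0.11517314  0.04172178]
```

View pics/c23.png

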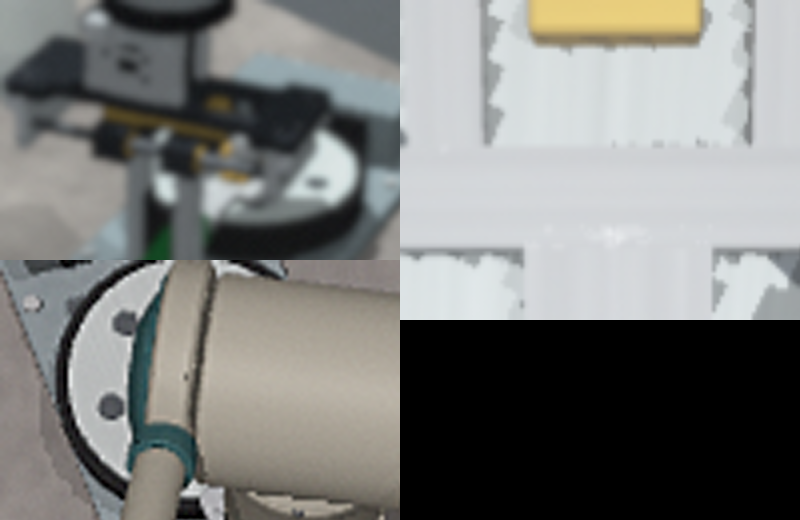

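Call:
servo_tool(
  series=[
    [0,0,0.5,0,0,0,5],
    [0,0,1,0,0,0,5],
    [0,0,1.5,0,0,0,5],
    [0,0,1.5,0,0,0,5],
  ],
)

```text
time: 25.68
ee_pos: [0.5713, -0.0014, 0.038]
eef_rot: [0.6, -0.375, 0.374, -0.6]
wrist_force: [-1.3, -0.6, -0.5]
grip_width: 0.0175
```

Call:
servo_tool(
  series=[
    [0,0,0.7,0,0,0,5],
    [0,0,1.5,0,0,0,5],
    [0,0,1.5,0,0,0,5],
  ],
)

```text
time: 26.05
ee_pos: [0.5722, -0.0009, 0.0379]
eef_rot: [0.6, -0.375, 0.374, -0.599]
wrist_force: [-4.4, -3.3, 0.5]
grip_width: 0.0177
```

Run:
```python
from h import *
chk("24")
```

```text
pos [ 0.5722 -0.0008  0.0379] sd [0. 0. 0.] F [-4.44 -3.32  0.32] sd [0.31 0.59 0.66] head 26.03 t 26.35
tip dist to axis0 mm 3.4026207467302423 lat (left+) -1.3381493934334145
push N 5.074132575334735 [-0.43955916  0.7736217  -0.0890783 ]
```

Call:
servo_tool(
  series=[
    [0,0,0.7,0,0,0,5],
    [0,0,1.4,0,0,0,5],
    [0,0,2,0,0,0,5],
    [0,0,2,0,0,0,5],
  ],
)

```text
time: 26.85
ee_pos: [0.5729, -0.0004, 0.0378]
eef_rot: [0.601, -0.375, 0.373, -0.599]
wrist_force: [-5.7, -4.3, 2.1]
grip_width: 0.0179
```

Call:
servo_tool(
  series=[
    [0,0,0.5,0,0,0,5],
    [0,0,1,0,0,0,5],
    [0,0,1,0,0,0,5],
  ],
)

```text
time: 27.22
ee_pos: [0.5731, -0.0002, 0.0377]
eef_rot: [0.601, -0.376, 0.373, -0.598]
wrist_force: [-7.2, -5.9, 2.3]
grip_width: 0.0176
```

Run:
```python
from h import *
chk("25")
```

```text
pos [ 5.732e-01 -1.000e-04  3.780e-02] sd [0. 0. 0.] F [-7.33 -5.23  2.33] sd [0.39 0.22 0.46] head 26.05 t 27.525
tip dist to axis0 mm 2.2713478889603707 lat (left+) -1.1435543739589729
push N 8.714054258688073 [-0.71924336  1.13141328 -0.0994921 ]
```

View pics/c25.png

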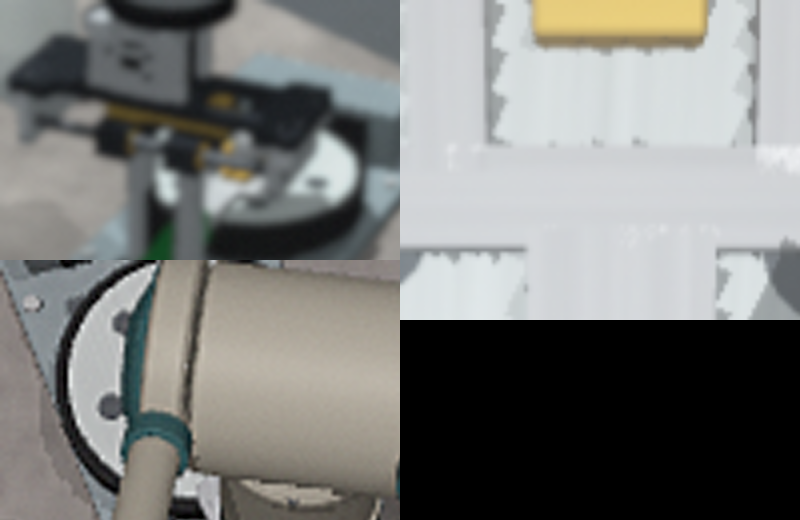

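Call:
servo_tool(
  series=[
    [0,0,0.7,0,0,0,5],
    [0,0,1.4,0,0,0,5],
    [0,0,2,0,0,0,5],
    [0,0,2.5,0,0,0,5],
    [0,0,2.5,0,0,0,5],
  ],
)

```text
time: 28.15
ee_pos: [0.5739, 0.0004, 0.0376]
eef_rot: [0.602, -0.376, 0.372, -0.598]
wrist_force: [-10.2, -6.5, 4.3]
grip_width: 0.0176
```

Call:
servo_tool(
  series=[
    [0,0,0.5,0,0,0,5],
    [0,0,1,0,0,0,5],
    [0,0,1,0,0,0,5],
  ],
)

```text
time: 28.52
ee_pos: [0.5741, 0.0006, 0.0376]
eef_rot: [0.602, -0.377, 0.372, -0.597]
wrist_force: [-10.3, -7.5, 5.2]
grip_width: 0.0176
```

Run:
```python
from h import *
chk("26")
```

```text
pos [0.5741 0.0006 0.0376] sd [0. 0. 0.] F [-11.73  -7.31   4.37] sd [0.15 0.41 0.54] head 26.06 t 28.825
tip dist to axis0 mm 1.0809475616311155 lat (left+) -0.93009650091809
push N 14.044399574670056 [-1.0542574   1.59595085 -0.18560852]
```

Call:
servo_tool(
  series=[
    [0,0,0.6,0,0,0,5],
    [0,0,1.2,0,0,0,5],
    [0,0,1.7,0,0,0,5],
    [0,0,1.7,0,0,0,5],
    [0,0,1.7,0,0,0,5],
  ],
)

```text
time: 29.45
ee_pos: [0.5746, 0.0012, 0.0373]
eef_rot: [0.603, -0.377, 0.371, -0.597]
wrist_force: [-13.9, -7.5, 5.0]
grip_width: 0.0174
```

Run:
```python
from h import *
chk("27")
```

```text
pos [0.5745 0.0012 0.0373] sd [0. 0. 0.] F [-13.21  -7.72   5.03] sd [0.36 0.41 0.39] head 26.08 t 29.75
tip dist to axis0 mm 0.44754366641985843 lat (left+) -0.5500712997706242
push N 14.937863254852642 [-1.14970315  1.86427149 -0.19156414]
```

View pics/w27.png

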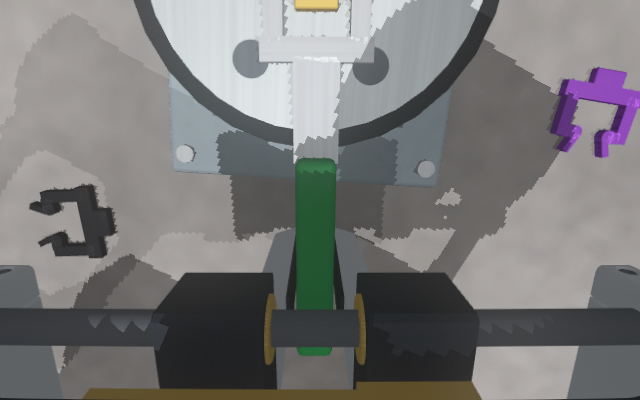

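Run:
```python
from h import *
c=cal("wrist"); s=manip.read_state(); Rt=R.from_quat(s["eef_rot"]).as_matrix(); p=np.array(s["ee_pos"])
for y in (-.0315,-.0165,-.0095): print(y,proj(c,p+Rt@np.array([0,y,.0505])))
w=load("w27.png"); save("w27c.png",cv2.resize(w[90:200,260:380],(0,0),fx=5,fy=5,interpolation=cv2.INTER_CUBIC))
for v in (140,145,147): 
    a=onz(c,316,v,.055); print(v,a,"tool z",(Rt.T@(a-p)))
```

```text
-0.0315 [314.39855659 158.38298599]
-0.0165 [314.44369343 154.05080004]
-0.0095 [314.46211812 152.28250753]
140 [0.62646562 0.02574899 0.055     ] tool z [ 0.00071947 -0.01828854  0.05721284]
145 [0.62440296 0.02473602 0.055     ] tool z [ 0.00072263 -0.01826231  0.05491503]
147 [0.62357373 0.02432878 0.055     ] tool z [ 0.0007239  -0.01825176  0.05399125]
```

View pics/w27c.png

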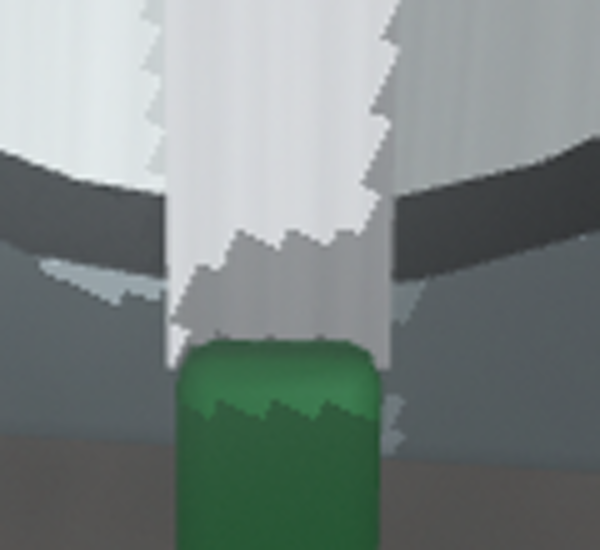

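Call:
servo_tool(
  series=[
    [0,0,0.6,0,0,0,5],
    [0,0,0.6,0,0,0,5],
    [0,0,0.6,0,0,0,5],
    [0,0,0.6,0,0,0,5],
    [0,0,0.6,0,0,0,5],
  ],
)

```text
time: 30.38
ee_pos: [0.5747, 0.0014, 0.0372]
eef_rot: [0.603, -0.377, 0.371, -0.597]
wrist_force: [-14.7, -9.1, 4.2]
grip_width: 0.0176
```

Run:
```python
from h import *
chk("28")
```

```text
pos [0.5747 0.0014 0.0373] sd [0. 0. 0.] F [-13.73  -8.41   5.09] sd [0.28 0.16 0.52] head 26.08 t 30.675
tip dist to axis0 mm 0.17198960263105356 lat (left+) -0.47063314649153226
push N 16.383206231683094 [-1.22953221  1.93930872 -0.1741451 ]
```

Call:
servo_tool(
  series=[
    [0,0,-2,0,0,0,5],
    [0,0,-4,0,0,0,5],
    [0,0,-6,0,0,0,5],
    [0,0,-9,0,0,0,5],
    [0,0,-12,0,0,0,5],
    [0,0,-16,0,0,0,5],
    [0,0,-22,0,0,0,5],
    [0,0,-30,0,0,0,5],
    [0,0,-40,0,0,0,5],
    [0,0,-50,0,0,0,5],
    [0,0,-60,0,0,0,5],
    [0,0,-60,0,0,0,5],
  ],
)

```text
time: 32.17
ee_pos: [0.5261, -0.0233, 0.0381]
eef_rot: [0.6, -0.375, 0.375, -0.6]
wrist_force: [-0.0, -0.4, -1.9]
grip_width: 0.0176
```

Call:
servo_tool(
  series=[
    [0,-15,-15,0,0,0,5],
    [0,-40,-30,0,0,0,5],
    [0,-70,-30,0,0,0,5],
    [0,-100,-30,0,0,0,5],
    [0,-102,-30,0,0,0,5],
    [0,-102,-30,0,0,0,5],
    [0,-102,-30,0,0,0,5],
  ],
)

```text
time: 33.05
ee_pos: [0.499, -0.0361, 0.1388]
eef_rot: [0.6, -0.375, 0.374, -0.599]
wrist_force: [0.1, -0.3, -1.5]
grip_width: 0.0175
```

Run:
```python
from h import *
save("w29.png",manip.grab_frame("wrist")); t=manip.grab_frame("top"); s=manip.grab_frame("side")
save("t29c.png",cv2.resize(t[85:235,235:395],(0,0),fx=4,fy=4,interpolation=cv2.INTER_CUBIC)); save("s29.png",s)
goal([.475,-.316,.14],-7.9)
```

```text
shift mm [ 240.7   -1.1 -144.9] turn deg [ 0.11 33.93 -0.05] t 33.2
```

View pics/w29.png

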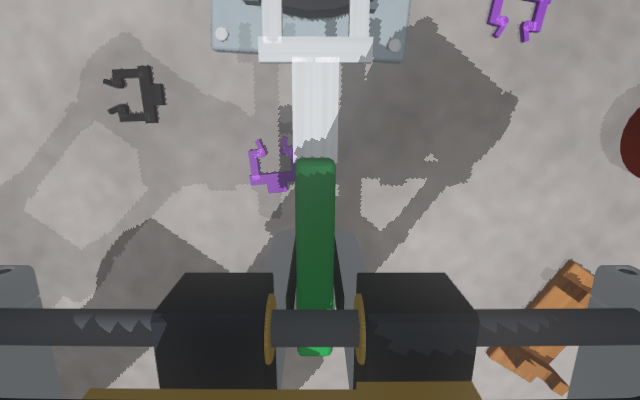

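View pics/t29c.png

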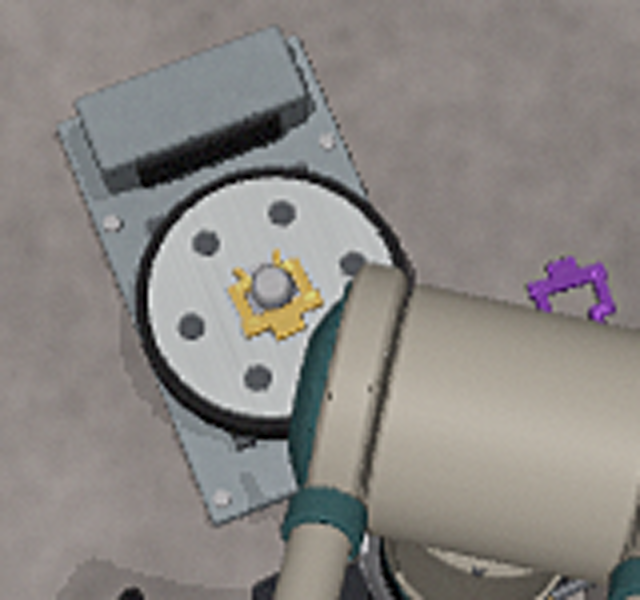

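Call:
servo_tool(
  series=[
    [45,0,-27,0,6,0,5],
    [90,0,-54,0,12,0,5],
    [135,0,-81,0,18,0,5],
    [180,0,-108,0,25,0,5],
    [215,0,-130,0,31,0,5],
    [236,-1,-142,0,33,0,5],
    [240.7,-1,-145,0,33.9,0,5],
    [240.7,-1,-145,0,33.9,0,5],
    [240.7,-1,-145,0,33.9,0,5],
  ],
)

```text
time: 34.33
ee_pos: [0.4756, -0.3145, 0.141]
eef_rot: [-0.465, 0.533, -0.532, 0.465]
wrist_force: [1.1, 0.4, -1.7]
grip_width: 0.0176
```

Run:
```python
from h import *
avg(8); goal([.4757,-.3165,.045],-7.9)
save("w30.png",manip.grab_frame("wrist"))
```

```text
pos [ 0.4756 -0.3153  0.1412] sd [0.     0.0004 0.    ] F [-0.5  -0.07 -1.17] sd [0.49 0.27 0.98] head -7.81 t 34.725
shift mm [ 0.6 96.1  0.2] turn deg [-0.01  0.05 -0.  ] t 34.73
```

View pics/w30.png

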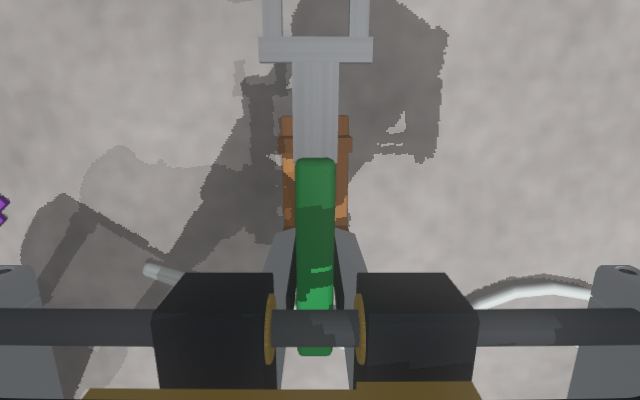

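Nearly identical to the lift-off view (rest centred under the handle). Lowering.

Call:
servo_tool(
  series=[
    [0.6,30,0,0,0,0,5],
    [0.6,60,0,0,0,0,5],
    [0.6,90,0,0,0,0,5],
    [0.6,105,0,0,0,0,5],
    [0.6,114,0,0,0,0,5],
    [0.6,119,0,0,0,0,5],
    [0.6,119.5,0,0,0,0,5],
    [0.6,119.5,0,0,0,0,5],
    [0.6,119.5,0,0,0,0,5],
  ],
)

```text
time: 35.9
ee_pos: [0.4757, -0.317, 0.0221]
eef_rot: [0.464, -0.533, 0.534, -0.465]
wrist_force: [-0.3, -0.2, -0.6]
grip_width: 0.0175
```

Run:
```python
from h import *
avg(4)
save("w31.png",manip.grab_frame("wrist"))
```

```text
pos [ 0.4756 -0.3168  0.0219] sd [0.0001 0.0001 0.0001] F [ 0.28 -0.09 -1.29] sd [0.48 0.39 0.69] head -7.87 t 36.1
```

View pics/w31.png

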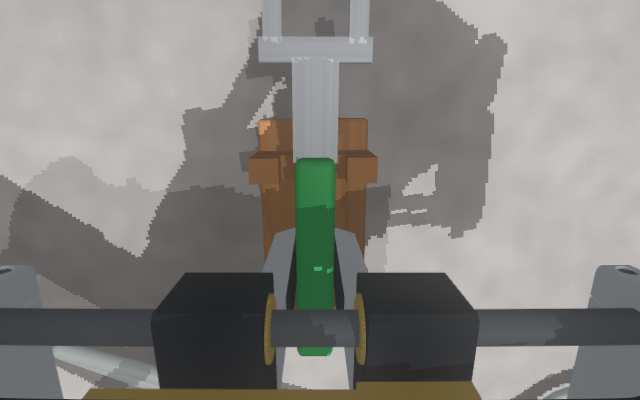

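Call:
servo_tool(
  series=[
    [0,0.7,0,0,0,0,5],
    [0,1.3,0,0,0,0,5],
    [0,1.3,0,0,0,0,5],
    [0,1.3,0,0,0,0,5],
  ],
)

```text
time: 36.65
ee_pos: [0.4754, -0.3167, 0.0205]
eef_rot: [0.464, -0.533, 0.533, -0.465]
wrist_force: [-0.9, -0.9, 3.3]
grip_width: 0.0176
```

Call:
servo_tool(
  series=[
    [0,0,0,0,0,0,20],
    [0,0,0,0,0,0,24],
    [0,0,0,0,0,0,32],
    [0,0,0,0,0,0,40],
    [0,0,0,0,0,0,50],
    [0,0,0,0,0,0,50],
  ],
)

```text
time: 37.4
ee_pos: [0.4754, -0.3167, 0.0202]
eef_rot: [0.464, -0.533, 0.533, -0.465]
wrist_force: [-1.1, 0.1, -0.4]
grip_width: 0.05
```

Call:
servo_tool(
  series=[
    [0,-20,0,0,0,0,50],
    [0,-50,0,0,0,0,50],
    [0,-90,0,0,0,0,50],
    [0,-130,0,0,0,0,50],
    [0,-180,0,0,0,0,50],
    [0,-184,0,0,0,0,50],
    [0,-184,0,0,0,0,50],
  ],
)

```text
time: 38.28
ee_pos: [0.4751, -0.3165, 0.204]
eef_rot: [-0.464, 0.533, -0.533, 0.464]
wrist_force: [-0.8, -0.0, 0.5]
grip_width: 0.0501
```

Run:
```python
from h import *
avg(4); c=cal("wrist")
for u,v in ((298,55),(339,55)): print(onz(c,u,v,.0435))
save("w32.png",manip.grab_frame("wrist")); goal([.475,-.2,.26],-7.9)
```

```text
pos [ 0.4746 -0.316   0.2025] sd [0.0001 0.0001 0.0002] F [ 0.01 -0.11 -0.25] sd [0.31 0.6  0.43] head -7.87 t 38.475
[ 0.59461251 -0.31755242  0.0435    ]
[ 0.58948428 -0.35468388  0.0435    ]
shift mm [-115.2  -57.1  -15.8] turn deg [ 0.15  0.02 -0.1 ] t 38.52
```

View pics/w32.png

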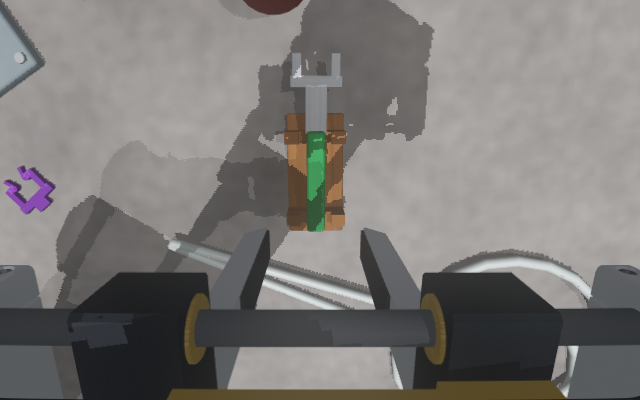

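Run:
```python
from h import *
goal([.62,.03,.215],25)
```

```text
shift mm [-362.9  -12.    96.4] turn deg [  0.11 -32.88  -0.14] t 38.52
```

Call:
servo_tool(
  series=[
    [-50,-6,13,0,-5,0,50],
    [-100,-12,27,0,-10,0,50],
    [-150,-12,40,0,-15,0,50],
    [-200,-12,53,0,-20,0,50],
    [-250,-12,66,0,-25,0,50],
    [-300,-12,80,0,-30,0,50],
    [-345,-12,92,0,-33,0,50],
    [-363,-12,96,0,-33,0,50],
    [-363,-12,96,0,-33,0,50],
    [-363,-12,96,0,-33,0,50],
  ],
)

```text
time: 39.78
ee_pos: [0.6196, 0.0282, 0.216]
eef_rot: [0.597, -0.38, 0.38, -0.596]
wrist_force: [-0.8, -0.6, 0.7]
grip_width: 0.0496
```

Run:
```python
from h import *
avg(4); c=cal("wrist"); np.save("cw33.npy",np.array([c[0],c[1],c[2]],dtype=object),allow_pickle=True)
w=manip.grab_frame("wrist"); save("w33.png",w); save("w33c.png",cv2.resize(w[30:160,250:410],(0,0),fx=4.5,fy=4.5,interpolation=cv2.INTER_CUBIC))
t=manip.grab_frame("top"); save("t33.png",t); save("s33.png",manip.grab_frame("side"))
```

```text
pos [0.6198 0.0281 0.2163] sd [0.0001 0.0001 0.0001] F [ 0.15 -0.1   0.12] sd [0.29 0.17 0.3 ] head 25.01 t 39.975
```

View pics/w33c.png

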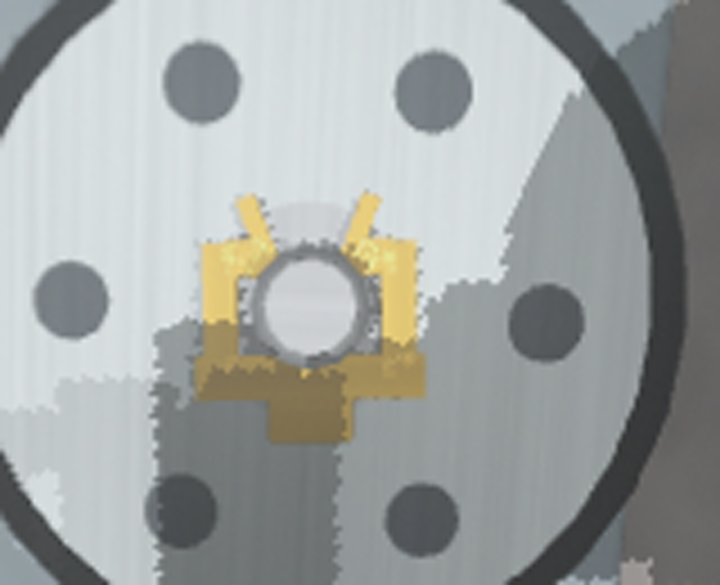

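View pics/t33.png

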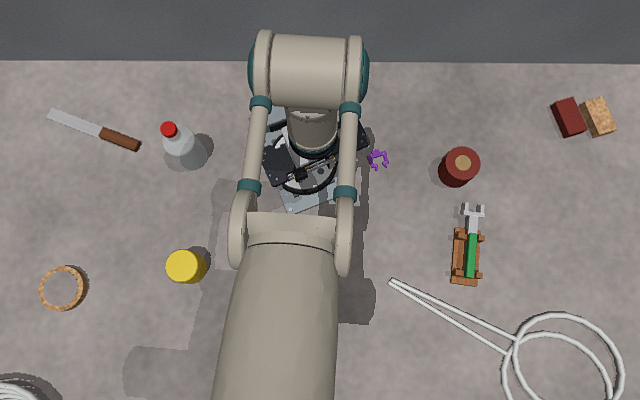

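View pics/s33.png

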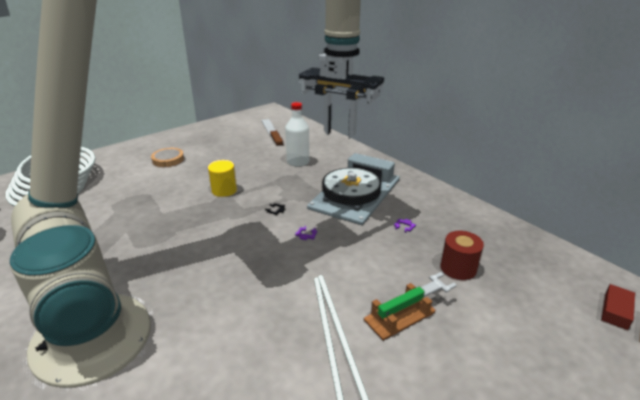

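Run:
```python
from h import *
c=tuple(np.load("cw33.npy",allow_pickle=True)); c=(c[0],float(c[1]),c[2])
P=lambda u,v,z: onz(c,250+(u+.5)/4.5-.5,30+(v+.5)/4.5-.5,z)
L=P(195,398,.061);Rr=P(426,396,.061); d=(L-Rr); h=np.arctan2(d[1],d[0])-np.pi/2; x=np.array([np.cos(h),np.sin(h),0])
C=(L+Rr)/2+.02*x; T=(P(268,442,.061)+P(352,442,.061))/2+.029*x
A=P(309,306,.079); Hm=(P(71,300,.055)+P(546,323,.055))/2
print(np.linalg.norm(d),np.degrees(h),C,T,"axle head",A,"holes mid",Hm)
print("C-A mm",((C-A)@x*1000), ((C-Hm)@x*1000), (T-A)@x*1000, np.linalg.norm((C-A)[:2])*1000)
```

```text
0.048459420164919574 25.528000816065163 [0.69699924 0.06035768 0.061     ] [0.69668052 0.06037788 0.061     ] axle head [0.69484257 0.0597477  0.079     ] holes mid [0.69465988 0.05942661 0.055     ]
C-A mm 2.208997844535663 2.5122256548215813 1.9300990497600152 2.241272892309996
```

Run:
```python
from h import *
print(np.abs(manip.read_state()["qd"]).max(), manip.close_job())
```

```text
the job is handed in; nothing more can be done
0.005540269752002523 None
```

The brass clip is snapped into the axle's groove, the fork is back in its rest and released, and the job was handed in at about 40 s.

- **Snap:** Pushing only with the fork, the carriage slid to its stop. The wrist reading along the fork then rose to about 10 N and dropped to zero as the clip snapped. It rose again as the clip bore home.
- **Lean:** I held the fork against the clip at about 15–16 N for more than half a second. Every reading stayed below 18 N in total. These come from the wrist sensor, not from the contact itself, and include some upward force of about 5–6 N, probably friction.
- **Clip at the end:** The last picture shows it lying flat around the axle. Its measured centre is 2.2 mm past the axis, within the 4 mm limit. This fits the roughly 2 mm of play I estimate between its seat and the groove core.
- **Fork at the end:** It lies in the rest within about 3 mm of where it started. The pictures show nothing touching it.
- **Other things:** The tin, bottle and roll look unmoved in the last pictures, though I only checked these by eye.
- **Disagreement:** The top camera put the axle about 3–4 mm from the wrist camera's position. I used the wrist camera's, because its sizes matched the ones given and its fork position matched the grasp.

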